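# Serve pralines from the crystal dish into the gift tin

## Robot

A 6-joint arm with a two-finger parallel gripper is mounted at the origin on the work surface. World frame = base frame: x ahead of the robot, y to its left, z up, the work surface at z = 0. Lengths are in m, angles in rad, forces in N, time in s.
With the tool pointing down it reaches from about 0.4 to 0.825 m from the base axis. Payload 7 kg.
Tool frame: the origin (TCP) lies midway between the tips of the shut fingers; the grasp point (between the pads) lies ctrl.hold_point_z behind it (ctrl.hold_point_z is the distance from the TCP to the grasp point, in m); z points along the fingers, y is the line along which they close (so a half turn about z gives the same grasp; the last joint's range is limited). The gripper opens to 85 mm and grips with 20 to 120 N. Pads are 22 mm wide; open, the fingers measure 114 mm over their backs; the gripper's body (76 mm by 85 mm) begins 54 mm behind the grasp point. The pads swing forward as they close: fully open they stand 13 mm farther back than shut.
Start: joints at [1.499, 0.359, 0.012, 0, -1.224, -0.288], TCP at [0.238, 0.632, 0.231] pointing down, gripper open.
Joint ranges: [-3.07, 3.07], [-1.43, 2.12], [-1.02, 1.25], [-3.03, 1.67], [-3.05, -0], [-3.03, 3.03]. Speed limits (rad/s): [2.39, 2.39, 3.01, 3.14, 3.14, 3.14].

## Interface

Orientations are given as a unit quaternion [x, y, z, w].
In Python, from workcell import ctrl, vision gives the robot as it stands.
- The arm moves only by the tool drive_tool, never from a script. Its arguments are lists of equal length, an entry for each row: "claw": the finger opening in cm, from 0 to 8.54; "delta_pos": the shift along the tool's x, y, z in cm, a list of three; "delta_rot": the turn, a rotation vector about the tool's x, y, z in rad, a list of three. In form: {"claw": [claw, ...], "delta_pos": [[tx, ty, tz], ...], "delta_rot": [[rx, ry, rz], ...]}. A call has exactly 8 rows; each row is the pose to reach, as a shift and turn from the pose commanded when the call began, along the tool's axes at that moment; what a row does not reach only later rows make up. A row lasts 1/10 s, in which the tool goes at most 50 mm and 8.59 degrees, less where a joint would pass 70% of its speed; a pose out of reach is approached as far as the arm can. A call with a gripper value outside its range is refused whole. The fingers move at their own pace and stop on an object; "newtons" is the grip in N (left out, the last holds). Time passes only in rows, so rows that repeat a pose let the fingers close, or fill a call up. It gives the time, the measured TCP pose, the force, the opening and the grip force at its end, in the units of the state.
- ctrl.get_state(): the state, without advancing time (a new reading comes with each control period).
- vision.get_image(name): name is "scene" or "top" or "wrist"; returns the picture (400x640x3 uint8, red, green, blue); there is no depth.
- vision.get_calibration(name): a dict with "fov_y" (degrees; the focal length in pixels is half the picture's height over the tangent of half this angle, whatever the lens; pixels are square), "cx", "cy" (the principal point, pixels), "dist" ([k1, k2, p1, p2, k3] as OpenCV has them; the pictures are not rectified), "pose" (4x4, takes a point from camera to world coordinates); the wrist camera has in their place "tool_from_camera" (4x4, takes a point from camera to tool coordinates, whose origin is the TCP and whose axes are the flange's). Camera axes: x right, y down, z forward; pixel columns grow to the right and rows downward; lengths in m; the calibration is good to about 2 mm. A picture is of the moment at which its call begins: read the wrist's pose just before it. get_calibration takes no time and is no camera call.
- ctrl.sign_off(): hands the job in; it is judged then, once.
The state is a dict: "time": time; "joints": joint angles; "joint_vel": joint speeds; "effort": joint torques, N m; "position": TCP position; "ee_rot": TCP orientation; "contact_force": force on the tool from outside, world axes, zero at the start; "moment": the same for the moment, N m; "opening": finger opening in m; "grip_force": force on a finger pad.
Only numpy, scipy, OpenCV 4.12 (cv2) and the standard library are available. Lean on these libraries where they do the work, as an engineer would, in place of code of your own. Each camera call takes 0.05 s, during which the arm holds its last target. There are 200 camera calls.

## Task

With the wooden server, scoop at least three of the four foil-wrapped pralines out of the clear crystal-cut dish and tip them into the open round tin; do not touch the pralines with the fingers, and leave none lying anywhere but in the dish or the tin. Then stand the server back on its flat base on the mirrored tray and shut the tin's hinged lid fully. Leave the cups, the tong and the domed lid where they are.

Things in the scene. Friction and masses are not known exactly. Their poses are not given: they have to be found in the camera images.
- tray: fixed mirrored serving tray, 420 (x) by 700 (y) mm, its top 6 mm above the table, with a 10 mm high brass rim; origin at the centre of its underside
- dish: fixed clear crystal-cut oblong dish on the tray, outside 200 mm (its x) by 104 mm (its y), 40 mm high; inside 190 by 94 mm, upright walls 5 mm thick, inner floor 5 mm above its underside; the two corners of the inside at its +x end are cut off at 45 degrees by 22 mm; origin at the centre of its underside. The pralines start in its +x half, the -x half is free for the server
- tin: fixed round steel tin on the tray, 120 mm outside diameter, 60 mm high, wall 3 mm, floor 4 mm thick; origin at the centre of its underside; the lid is hinged on its +x side, the catch is on its -x side
- tin_floor (a point): centre of the tin's inner floor
- tinlid (a joint): angle of the tin's lid: 0 shut (lying flat on the rim), 1.6 to 1.85 at the start (standing open just past upright); a stiff hinge that stays where it is left (about 1 N at the edge moves it). The lid is a disc of 122 mm diameter, 4 mm thick, its centre 66 mm from the hinge line
- lid_hinge (a point): point on the lid's hinge line, level with the tin's rim, 66 mm from the tin's axis on the tin's +x side; the hinge line runs along the tin's y
- lid_edge (a point): point on the lid's edge farthest from the hinge, 127 mm from it
- server: loose wooden scoop, 0.13 kg: floor 75 mm long (x, +x is the open lip) by 84 wide, 2-3 thick, narrowing to 48 at the lip; side walls 22 high at the back, 7 in front; back wall 30. Origin under the floor's centre (back edge at x -37.5, lip at +37.5). Handle: straight bar 16 wide (y) by 18 thick from (-34, 0, 24) at the back wall, 80 long, straight up along z
- server_grip (a point): middle of the handle's upper part, a good place to grip (across the server's y, fingers along the handle); in the server's frame at (-34, 0, 80) mm
- server_lip (a point): middle of the lip's underside
- praline0: loose foil-wrapped round praline, a ball 28 mm across, 16 g, smooth, gold or copper coloured; origin at its centre
- praline1: loose foil-wrapped round praline, a ball 28 mm across, 16 g, smooth, gold or copper coloured; origin at its centre
- praline2: loose foil-wrapped round praline, a ball 28 mm across, 16 g, smooth, gold or copper coloured; origin at its centre
- praline3: loose foil-wrapped round praline, a ball 28 mm across, 16 g, smooth, gold or copper coloured; origin at its centre
- cup0: white porcelain espresso cup, 62 mm across, 55 mm high, with a handle on its +y side; origin at the centre of its foot; a bystander
- cup1: white porcelain espresso cup, 62 mm across, 55 mm high, with a handle on its +y side; origin at the centre of its foot; a bystander
- tong: small silver-toned tong, 125 mm long, 10 mm high, lying on the table beside the tray; origin at the centre of its underside; a bystander
- dome: clear domed lid of the dish, 104 mm across, 68 mm high with its knob, standing on the table beside the tray; origin at the centre of its underside; a bystander
Things that resemble listed ones, but are neither listed nor needed, are in the scene too. Leave any purple or red look-alike of the server alone.

How it is judged:
On the way, in this order (a step that is already met when the one before it is completed fails the run):
1. a praline rides in the server, lifted clear of the dish (((x of praline0 in the frame of server between -0.04 and 0.04 m and y of praline0 in the frame of server between -0.04 and 0.04 m and z of praline0 in the frame of server between 0.005 and 0.045 m and height (world z) of praline0 above 0.075 m) or (x of praline1 in the frame of server between -0.04 and 0.04 m and y of praline1 in the frame of server between -0.04 and 0.04 m and z of praline1 in the frame of server between 0.005 and 0.045 m and height (world z) of praline1 above 0.075 m) or (x of praline2 in the frame of server between -0.04 and 0.04 m and y of praline2 in the frame of server between -0.04 and 0.04 m and z of praline2 in the frame of server between 0.005 and 0.045 m and height (world z) of praline2 above 0.075 m) or (x of praline3 in the frame of server between -0.04 and 0.04 m and y of praline3 in the frame of server between -0.04 and 0.04 m and z of praline3 in the frame of server between 0.005 and 0.045 m and height (world z) of praline3 above 0.075 m))), for 0.2 s.
2. at least three pralines are in the tin ((((horizontal distance between praline0 and tin_floor below 0.058 m and z of praline0 in the frame of tin below 0.056 m) and (horizontal distance between praline1 and tin_floor below 0.058 m and z of praline1 in the frame of tin below 0.056 m) and (horizontal distance between praline2 and tin_floor below 0.058 m and z of praline2 in the frame of tin below 0.056 m)) or ((horizontal distance between praline0 and tin_floor below 0.058 m and z of praline0 in the frame of tin below 0.056 m) and (horizontal distance between praline1 and tin_floor below 0.058 m and z of praline1 in the frame of tin below 0.056 m) and (horizontal distance between praline3 and tin_floor below 0.058 m and z of praline3 in the frame of tin below 0.056 m)) or ((horizontal distance between praline0 and tin_floor below 0.058 m and z of praline0 in the frame of tin below 0.056 m) and (horizontal distance between praline2 and tin_floor below 0.058 m and z of praline2 in the frame of tin below 0.056 m) and (horizontal distance between praline3 and tin_floor below 0.058 m and z of praline3 in the frame of tin below 0.056 m)) or ((horizontal distance between praline1 and tin_floor below 0.058 m and z of praline1 in the frame of tin below 0.056 m) and (horizontal distance between praline2 and tin_floor below 0.058 m and z of praline2 in the frame of tin below 0.056 m) and (horizontal distance between praline3 and tin_floor below 0.058 m and z of praline3 in the frame of tin below 0.056 m)))), for 0.2 s.
At the end, for the whole second after the job is handed in: At least three pralines are inside the tin, every other one is in the tin or in the dish, the tin's lid is shut (joint under 0.06 rad), and the server stands still on its flat base on the tray (tilt under 0.12 rad, origin within 5 mm above the tray's top and within 200 by 340 mm of its centre) ((((horizontal distance between praline0 and tin_floor below 0.058 m and z of praline0 in the frame of tin below 0.056 m) and (horizontal distance between praline1 and tin_floor below 0.058 m and z of praline1 in the frame of tin below 0.056 m) and (horizontal distance between praline2 and tin_floor below 0.058 m and z of praline2 in the frame of tin below 0.056 m)) or ((horizontal distance between praline0 and tin_floor below 0.058 m and z of praline0 in the frame of tin below 0.056 m) and (horizontal distance between praline1 and tin_floor below 0.058 m and z of praline1 in the frame of tin below 0.056 m) and (horizontal distance between praline3 and tin_floor below 0.058 m and z of praline3 in the frame of tin below 0.056 m)) or ((horizontal distance between praline0 and tin_floor below 0.058 m and z of praline0 in the frame of tin below 0.056 m) and (horizontal distance between praline2 and tin_floor below 0.058 m and z of praline2 in the frame of tin below 0.056 m) and (horizontal distance between praline3 and tin_floor below 0.058 m and z of praline3 in the frame of tin below 0.056 m)) or ((horizontal distance between praline1 and tin_floor below 0.058 m and z of praline1 in the frame of tin below 0.056 m) and (horizontal distance between praline2 and tin_floor below 0.058 m and z of praline2 in the frame of tin below 0.056 m) and (horizontal distance between praline3 and tin_floor below 0.058 m and z of praline3 in the frame of tin below 0.056 m))) and ((horizontal distance between praline0 and tin_floor below 0.058 m and z of praline0 in the frame of tin below 0.056 m) or (x of praline0 in the frame of dish between -0.097 and 0.097 m and y of praline0 in the frame of dish between -0.049 and 0.049 m and z of praline0 in the frame of dish below 0.045 m)) and ((horizontal distance between praline1 and tin_floor below 0.058 m and z of praline1 in the frame of tin below 0.056 m) or (x of praline1 in the frame of dish between -0.097 and 0.097 m and y of praline1 in the frame of dish between -0.049 and 0.049 m and z of praline1 in the frame of dish below 0.045 m)) and ((horizontal distance between praline2 and tin_floor below 0.058 m and z of praline2 in the frame of tin below 0.056 m) or (x of praline2 in the frame of dish between -0.097 and 0.097 m and y of praline2 in the frame of dish between -0.049 and 0.049 m and z of praline2 in the frame of dish below 0.045 m)) and ((horizontal distance between praline3 and tin_floor below 0.058 m and z of praline3 in the frame of tin below 0.056 m) or (x of praline3 in the frame of dish between -0.097 and 0.097 m and y of praline3 in the frame of dish between -0.049 and 0.049 m and z of praline3 in the frame of dish below 0.045 m)) and value of joint tinlid below 0.06 rad and x of server in the frame of tray between -0.2 and 0.2 m and y of server in the frame of tray between -0.34 and 0.34 m and z of server in the frame of tray between 0 and 0.011 m and angle between server's own z axis and vertical below 0.12 rad and linear speed of server below 0.03 m/s); the robot touches nothing.
It fails at once if a finger touches a praline (contact force between the fingers and praline0 above 0.3 N or contact force between the fingers and praline1 above 0.3 N or contact force between the fingers and praline2 above 0.3 N or contact force between the fingers and praline3 above 0.3 N).
It fails at once if a cup is moved more than 30 mm or tipped over (distance of cup0 from where it was at the start of the episode above 0.03 m or angle between cup0's own z axis and vertical above 0.4 rad).
It fails at once if a cup is moved more than 30 mm or tipped over (distance of cup1 from where it was at the start of the episode above 0.03 m or angle between cup1's own z axis and vertical above 0.4 rad).
It fails at once if the domed lid is moved more than 30 mm or tipped over (distance of dome from where it was at the start of the episode above 0.03 m or angle between dome's own z axis and vertical above 0.4 rad).
It fails at once if the tong is moved more than 30 mm or tipped over (distance of tong from where it was at the start of the episode above 0.03 m or angle between tong's own z axis and vertical above 0.4 rad).
It also fails if it takes over 72 s, if anything falls off the work surface, if the arm or the gripper's body presses on something with over 40 N, if the wrist force passes 120 N, or if a joint passes its speed limit or range.

## Working session

There is one attempt and no reset: what is moved stays moved. The work goes in short steps, Python scripts to look and compute and a tool call to move; the robot and the scene stay as the last step left them, time stands still between calls to the robot, and variables do not carry over. Pictures are saved under pics/ and viewed, at most 10 in all, crops included, and the job is handed in when it is done.

Besides the shell and the picture viewer there is one more tool, called after "Call:" by a JSON object that holds its "api" and its "payload", one argument or row to a line. drive_tool: Moves the arm, as the interface text tells. Its arguments: {"type":"object","properties":{"claw":{"type":"array"},"delta_pos":{"type":"array"},"delta_rot":{"type":"array"},"newtons":{"type":"number"}},"required":["claw","delta_pos","delta_rot"]}

```bash
mkdir -p pics
python3 - <<'E'
from workcell import ctrl, vision
import cv2
s=ctrl.get_state(); print({k:s[k] for k in('time','position','ee_rot','opening')},ctrl.hold_point_z)
for n in('top','scene'):
    c=vision.get_calibration(n); print(n,c)
    cv2.imwrite(f'pics/{n}0.png',vision.get_image(n)[:,:,::-1])
print(vision.get_calibration('wrist'))
E
```

```text
{'time': 0.0, 'position': array([0.23748983, 0.63131322, 0.23034408]), 'ee_rot': array([ 9.83850500e-01, -1.78990115e-01, -8.58652952e-05,  8.50937330e-04]), 'opening': 0.08540620566964692} 0.0187
top {'fov_y': 49.94967202363482, 'cx': 312.61974962518815, 'cy': 201.97134796134753, 'dist': array([-0.03106474,  0.        ,  0.        ,  0.        ,  0.        ]), 'pose': array([[ 0.00187861, -0.98298963,  0.18365145,  0.34061526],
       [-0.99997466, -0.00310764, -0.00640462, -0.00907569],
       [ 0.0068664 , -0.18363477, -0.98297056,  1.16653858],
       [ 0.        ,  0.        ,  0.        ,  1.        ]])}
scene {'fov_y': 42.476128494907265, 'cx': 308.5969182913872, 'cy': 189.9278219999141, 'dist': array([0.04935294, 0.        , 0.        , 0.        , 0.        ]), 'pose': array([[ 0.75276923,  0.45546453, -0.47527944,  1.13777824],
       [ 0.6579927 , -0.54210238,  0.52265727, -0.67304811],
       [-0.01959827, -0.70617071, -0.70777033,  1.02807949],
       [ 0.        ,  0.        ,  0.        ,  1.        ]])}
{'fov_y': 59.30317368113425, 'cx': 320.68895290783007, 'cy': 191.26284935926813, 'dist': array([0.00141866, 0.        , 0.        , 0.        , 0.        ]), 'tool_from_camera': array([[ 4.39427384e-04, -9.66024553e-01, -2.58449935e-01,
         6.53922314e-02],
       [ 9.99999896e-01,  4.55508272e-04, -2.34024901e-06,
         1.35357769e-03],
       [ 1.19986821e-04, -2.58449907e-01,  9.66024653e-01,
        -1.42786282e-01],
       [ 0.00000000e+00,  0.00000000e+00,  0.00000000e+00,
         1.00000000e+00]])}
```

Run:
```python
import cv2
a=cv2.imread('pics/top0.png'); cv2.imwrite('pics/top0b.png',cv2.resize(a[100:360,130:530],None,fx=2,fy=2,interpolation=cv2.INTER_CUBIC))
```

```text
(no output)
```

View pics/top0.png

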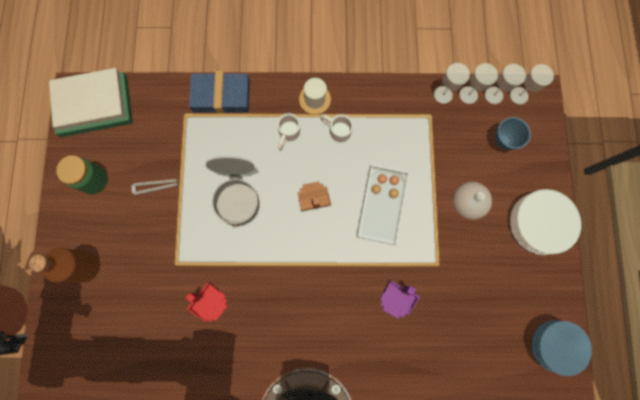

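View pics/scene0.png

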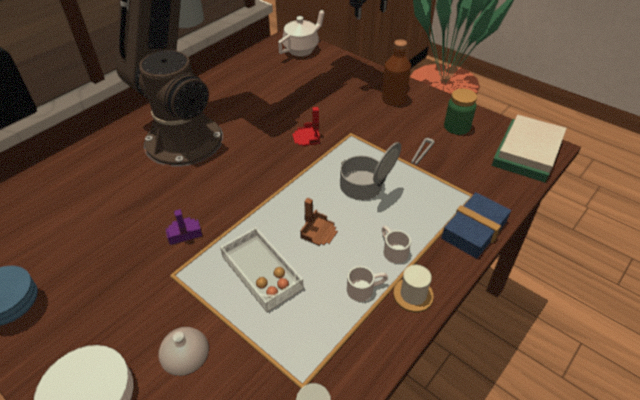

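The top view shows the tin at about (237,203) with its lid standing up on the far side. The server is at (314,196), the dish at (382,205), and the pralines are near (376–394, 180–194). I'll zoom in next.

Run:
```python
import cv2
a=cv2.imread('pics/top0.png'); cv2.imwrite('pics/top0c.png',cv2.resize(a[135:255,195:415],None,fx=3.6,fy=3.6,interpolation=cv2.INTER_CUBIC))
b=cv2.imread('pics/scene0.png'); cv2.imwrite('pics/scene0c.png',cv2.resize(b[135:315,210:410],None,fx=3.3,fy=3.3,interpolation=cv2.INTER_CUBIC))
```

```text
(no output)
```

View pics/top0c.png

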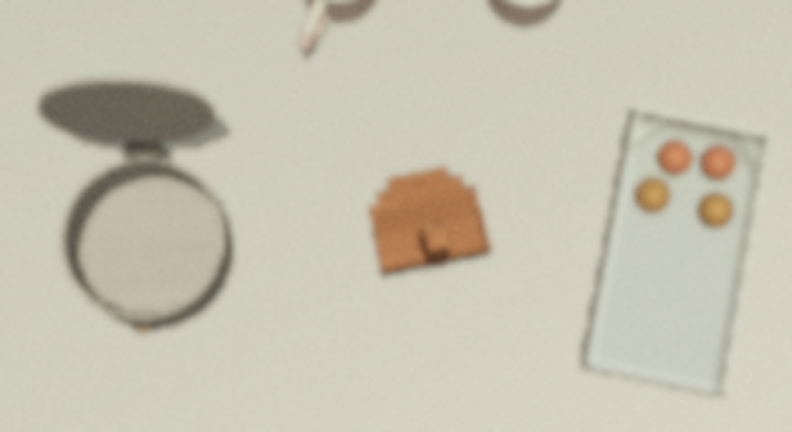

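View pics/scene0c.png

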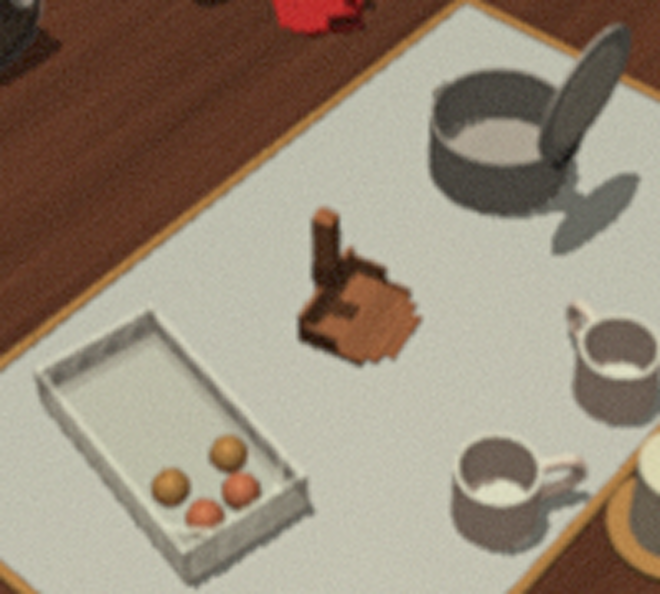

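The crop shows these points:
- Dish rim corners at crop (632,112), (765,138), (720,393) and (583,368).
- Tin rim spanning x 65–232.
- Server back corners at (383,273) and (490,250).
- Pralines at (675,157), (718,162), (652,194) and (715,210).

```bash
cat > h.py <<'E'
from workcell import ctrl, vision
import numpy as np, cv2
from scipy.spatial.transform import Rotation as R
def K(c,h=400):
    f=h/2/np.tan(np.radians(c['fov_y'])/2); return np.array([[f,0,c['cx']],[0,f,c['cy']],[0,0,1.]])
def pose(n,st=None):
    c=vision.get_calibration(n)
    if n!='wrist': return c,c['pose']
    s=st or ctrl.get_state(); T=np.eye(4); T[:3,:3]=R.from_quat(s['ee_rot']).as_matrix(); T[:3,3]=s['position']
    return c,T@c['tool_from_camera']
def hit(n,px,z,st=None):
    c,P=pose(n,st); u=cv2.undistortPoints(np.array(px,float).reshape(-1,1,2),K(c),c['dist'])[:,0]
    d=np.c_[u,np.ones(len(u))]@P[:3,:3].T; o=P[:3,3]
    return o+d*((z-o[2])/d[:,2])[:,None]
def proj(n,X,st=None):
    c,P=pose(n,st); Q=np.linalg.inv(P)
    r,_=cv2.Rodrigues(Q[:3,:3]); return cv2.projectPoints(np.array(X,float),r,Q[:3,3],K(c),c['dist'])[0][:,0]
E
python3 - <<'E'
from h import *
np.set_printoptions(precision=4,suppress=True)
t=lambda p:np.array(p,float)/3.6+[195,135]-.35
s=lambda p:np.array(p,float)/3.3+[210,135]-.35
print('dish top',hit('top',t([(632,112),(765,138),(720,393),(583,368)]),.046)[:,:2])
print('dish scene',hit('scene',s([(308,483),(190,560),(40,375),(152,312)]),.046)[:,:2])
print('tin top L R near',hit('top',t([(65,245),(232,240),(148,327)]),.066)[:,:2])
print('tin scene L R far near',hit('scene',s([(431,120),(565,125),(500,70),(500,175)]),.066)[:,:2])
print('pral t',hit('top',t([(675,157),(718,162),(652,194),(715,210)]),.025)[:,:2])
print('pral s',hit('scene',s([(241,490),(205,515),(228,453),(171,487)]),.025)[:,:2])
print('server back bottom/top corners',hit('top',t([(383,273),(490,250)]),.006)[:,:2],hit('top',t([(383,273),(490,250)]),.028)[:,:2])
print('lip t',hit('top',t([(443,168)]),.008)[:,:2],'handle',hit('top',t([(437,237)]),.11)[:,:2])
print('handle s',hit('scene',s([(325,215)]),.11)[:,:2],'lip s',hit('scene',s([(420,320),(362,362)]),.008)[:,:2])
E
```

```text
dish top [[ 0.65   -0.1718]
 [ 0.6303 -0.2712]
 [ 0.4394 -0.2311]
 [ 0.4574 -0.1317]]
dish scene [[ 0.6623 -0.1779]
 [ 0.643  -0.275 ]
 [ 0.4486 -0.2342]
 [ 0.4683 -0.1381]]
tin top L R near [[0.5435 0.2442]
 [0.5475 0.1233]
 [0.4839 0.182 ]]
tin scene L R far near [[0.51   0.1482]
 [0.5983 0.2142]
 [0.5159 0.2348]
 [0.5927 0.1332]]
pral t [[ 0.6205 -0.2068]
 [ 0.6168 -0.2395]
 [ 0.5917 -0.1885]
 [ 0.5795 -0.236 ]]
pral s [[ 0.62   -0.2024]
 [ 0.615  -0.2338]
 [ 0.591  -0.1852]
 [ 0.5804 -0.2326]]
server back bottom/top corners [[ 0.5336  0.015 ]
 [ 0.5517 -0.0665]] [[ 0.53    0.0146]
 [ 0.5477 -0.0654]]
lip t [[ 0.6153 -0.0306]] handle [[ 0.5418 -0.0245]]
handle s [[ 0.5431 -0.0218]] lip s [[ 0.6091  0.0127]
 [ 0.6016 -0.0487]]
```

```bash
cat >> h.py <<'E'
G=np.eye(4); G[:3,:3]=np.diag([-1,1,-1.]); G[:3,3]=[-.034,0,.0613]   # server_from_tool
def srv(x,y,z,yaw,pitch=0,at=(0,0,0)):
    """server pose whose point `at` (server frame) lies at x,y,z; pitch>0 = lip down"""
    T=np.eye(4); T[:3,:3]=R.from_euler('ZY',[yaw,pitch]).as_matrix(); T[:3,3]=np.array([x,y,z])-T[:3,:3]@np.array(at); return T
def cur():
    s=ctrl.get_state(); T=np.eye(4); T[:3,:3]=R.from_quat(s['ee_rot']).as_matrix(); T[:3,3]=s['position']; return T
def delta(S,C=None,g=G):
    D=np.linalg.inv(cur() if C is None else C)@(S@g)
    return np.round(D[:3,3]*100,2), np.round(R.from_matrix(D[:3,:3]).as_rotvec(),3)
LIP=(.0375,0,0)
E
python3 - <<'E'
from h import *
print(delta(srv(.575,-.015,.12,.215)))
E
```

```text
(array([51.49, 50.45,  5.  ]), array([ 0.000e+00, -2.000e-03,  2.567e+00]))
```

Call:
{"api": "drive_tool", "payload": {
  "claw": [8.5, 8.5, 8.5, 8.5, 8.5, 8.5, 8.5, 8.5],
  "delta_pos": [
    [51.5, 50.4, 0],
    [51.5, 50.4, 0],
    [51.5, 50.4, 0],
    [51.5, 50.4, 0],
    [51.5, 50.4, 0],
    [51.5, 50.4, 0],
    [51.5, 50.4, 0],
    [51.5, 50.4, 0]
  ],
  "delta_rot": [
    [0, 0, 2.567],
    [0, 0, 2.567],
    [0, 0, 2.567],
    [0, 0, 2.567],
    [0, 0, 2.567],
    [0, 0, 2.567],
    [0, 0, 2.567],
    [0, 0, 2.567]
  ]
}}

```text
time: 0.9
position: [0.4069, 0.2672, 0.2313]
ee_rot: [0.709, -0.705, -0.0, -0.0]
contact_force: [1.7, 0.2, -0.1]
opening: 0.0848
grip_force: 0.0
```

Run:
```python
from h import *
print(ctrl.get_state()['joints'],delta(srv(.575,-.015,.12,.215)))
```

```text
[ 9.85898601e-01  4.47762534e-02 -3.89785211e-01 -1.17789093e-04
 -1.13614054e+00 -9.80573018e-01] (array([ 29.02, -13.33,   5.  ]), array([0.   , 0.   , 1.361]))
```

Call:
{"api": "drive_tool", "payload": {
  "claw": [8.5, 8.5, 8.5, 8.5, 8.5, 8.5, 8.5, 8.5],
  "delta_pos": [
    [29, -13.3, 5],
    [29, -13.3, 5],
    [29, -13.3, 5],
    [29, -13.3, 5],
    [29, -13.3, 5],
    [29, -13.3, 5],
    [29, -13.3, 5],
    [29, -13.3, 5]
  ],
  "delta_rot": [
    [0, 0, 1.361],
    [0, 0, 1.361],
    [0, 0, 1.361],
    [0, 0, 1.361],
    [0, 0, 1.361],
    [0, 0, 1.361],
    [0, 0, 1.361],
    [0, 0, 1.361]
  ]
}}

```text
time: 1.7
position: [0.543, -0.0223, 0.1798]
ee_rot: [-0.185, 0.983, -0.0, -0.001]
contact_force: [-1.1, 0.4, 0.4]
opening: 0.0848
grip_force: 0.0
```

Run:
```python
from h import *
print(ctrl.get_state()['joints'],delta(srv(.575,-.015,.12,.215)))
```

```text
[ 3.19749852e-01  1.85662198e-01 -3.50831095e-01  5.99673430e-05
 -1.03698017e+00 -1.51885758e+00] (array([ 0.12,  0.05, -0.15]), array([-0.   , -0.003,  0.157]))
```

Now the wrist view.

Call:
{"api": "drive_tool", "payload": {
  "claw": [8.5, 8.5, 8.5, 8.5, 8.5, 8.5, 8.5, 8.5],
  "delta_pos": [
    [0, 0, 0],
    [0, 0, 0],
    [0, 0, 0],
    [0, 0, 0],
    [0, 0, 0],
    [0, 0, 0],
    [0, 0, 0],
    [0, 0, 0]
  ],
  "delta_rot": [
    [0, 0, 0.157],
    [0, 0, 0.157],
    [0, 0, 0.157],
    [0, 0, 0.157],
    [0, 0, 0.157],
    [0, 0, 0.157],
    [0, 0, 0.157],
    [0, 0, 0.157]
  ]
}}

```text
time: 2.5
position: [0.5429, -0.0192, 0.1813]
ee_rot: [-0.112, 0.994, 0.0, 0.0]
contact_force: [-1.0, 0.2, -0.3]
opening: 0.0847
grip_force: 0.0
```

Run:
```python
from h import *
a=vision.get_image('wrist'); cv2.imwrite('pics/w1.png',a[:,:,::-1]); print(delta(srv(.575,-.015,.12,.215)))
```

```text
(array([ 0.18, -0.27,  0.  ]), array([0.  , 0.  , 0.01]))
```

View pics/w1.png

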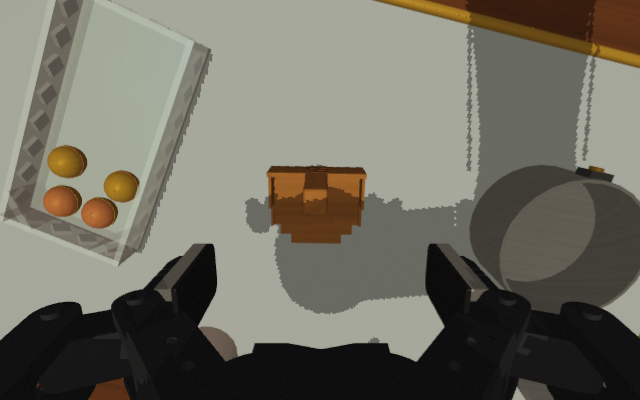

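The wrist view shows the server square in the frame. The handle top is near (315,200), the back-wall corners are at (268,168) and (366,169), and the lip runs (291–342, 243). The dish rim corners are about (119,265), (3,221) and (194,40), and the pralines are at (67,161), (62,201), (99,212) and (121,186).

```bash
python3 - <<'E'
from h import *
np.set_printoptions(precision=4,suppress=True)
print('handle',hit('wrist',[(315,200)],.110)); print('back',hit('wrist',[(268,168),(366,169)],.036)); print('lip',hit('wrist',[(291,243),(342,243)],.008))
d=hit('wrist',[(119,265),(3,221),(194,40)],.046);print('dish',d)
p=hit('wrist',[(62,201),(99,212),(67,161),(121,186)],.025)
print('pral',p)
# model projection check for server & dish guesses
S=srv(.575,-.015,.006,.222)
pts=np.array([[-.034,0,.104],[-.0375,.042,.03],[-.0375,-.042,.03],[.0375,.024,.003],[.0375,-.024,.003]])
print(proj('wrist',pts@S[:3,:3].T+S[:3,3]))
D=srv(.550,-.204,.006,-.206)
q=np.array([[.1,.052,.04],[.1,-.052,.04],[-.1,.052,.04]]); q=np.r_[q,q*[1,1,0]]
print(proj('wrist',q@D[:3,:3].T+D[:3,3]))
print('t',ctrl.get_state()['time'],ctrl.get_state()['position'])
E
python3 - <<'E'
import cv2
a=cv2.imread('pics/w1.png'); cv2.imwrite('pics/w1c.png',cv2.resize(a[0:280,0:380],None,fx=2.1,fy=2.1,interpolation=cv2.INTER_CUBIC))
E
```

```text
handle [[ 0.5412 -0.0245  0.11  ]]
back [[ 0.5443 -0.0651  0.036 ]
 [ 0.5269  0.0147  0.036 ]]
lip [[ 0.6184 -0.0326  0.008 ]
 [ 0.6073  0.0156  0.008 ]]
dish [[ 0.6551 -0.1741  0.046 ]
 [ 0.636  -0.2718  0.046 ]
 [ 0.4602 -0.1348  0.046 ]]
pral [[ 0.6169 -0.2388  0.025 ]
 [ 0.62   -0.2061  0.025 ]
 [ 0.5795 -0.236   0.025 ]
 [ 0.5914 -0.1889  0.025 ]]
[[317.8717 201.5564]
 [368.7237 172.4152]
 [268.3232 172.0639]
 [343.373  242.6797]
 [293.68   242.5187]]
[[119.304  268.6264]
 [ -1.356  221.4322]
 [196.5051  44.3448]
 [141.9128 249.411 ]
 [ 36.0665 207.0393]
 [212.624   51.2546]]
t 2.55 [ 0.5429 -0.0192  0.1813]
```

View pics/w1c.png

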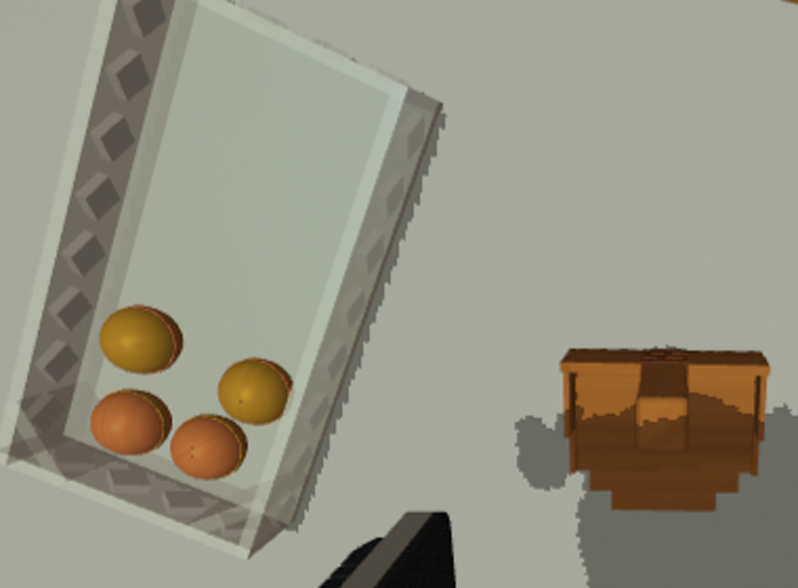

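Run:
```python
from h import *
print(delta(srv(.5745,-.017,.006,.22)))
```

```text
(array([ 0.27, -0.47, 11.4 ]), array([0.   , 0.   , 0.005]))
```

Call:
{"api": "drive_tool", "payload": {
  "claw": [8.5, 8.5, 8.5, 8.5, 8.5, 8.5, 1.0, 1.0],
  "delta_pos": [
    [0.25, -0.45, 3.5],
    [0.25, -0.45, 7.5],
    [0.25, -0.45, 10.5],
    [0.25, -0.45, 11.4],
    [0.25, -0.45, 11.4],
    [0.25, -0.45, 11.4],
    [0.25, -0.45, 11.4],
    [0.25, -0.45, 11.4]
  ],
  "delta_rot": [
    [0, 0, 0.005],
    [0, 0, 0.005],
    [0, 0, 0.005],
    [0, 0, 0.005],
    [0, 0, 0.005],
    [0, 0, 0.005],
    [0, 0, 0.005],
    [0, 0, 0.005]
  ],
  "newtons": 60
}}

```text
time: 3.35
position: [0.5424, -0.024, 0.0687]
ee_rot: [-0.11, 0.994, 0.0, 0.001]
contact_force: [-0.1, 0.4, -0.5]
opening: 0.0584
grip_force: 0.0
```

Call:
{"api": "drive_tool", "payload": {
  "claw": [1, 1, 1, 1, 1, 1, 1, 1],
  "delta_pos": [
    [0, 0, 0],
    [0, 0, 0],
    [0, 0, 0],
    [0, 0, 0],
    [0, 0, 0],
    [0, 0, 0],
    [0, 0, 0],
    [0, 0, 0]
  ],
  "delta_rot": [
    [0, 0, 0],
    [0, 0, 0],
    [0, 0, 0],
    [0, 0, 0],
    [0, 0, 0],
    [0, 0, 0],
    [0, 0, 0],
    [0, 0, 0]
  ],
  "newtons": 70
}}

```text
time: 4.15
position: [0.5416, -0.0242, 0.0676]
ee_rot: [-0.11, 0.994, -0.0, 0.0]
contact_force: [-2.9, 1.3, 5.1]
opening: 0.0155
grip_force: 68.6
```

Run:
```python
from h import *
T=cur()@np.linalg.inv(G); print(T[:3,3], R.from_matrix(T[:3,:3]).as_euler('ZYX'))
print('lift',delta(srv(T[0,3],T[1,3],.09,.22)))
C=srv(T[0,3],T[1,3],.09,.22)@G
# dish frame: server origin over x=-.030
D=srv(.549,-.203,.011,-.20)
def ds(x,z,p=0,y=0): return D@srv(x,y,z,0,p)
print('over',delta(ds(-.038,.08),C))
```

```text
[ 0.57479423 -0.01677053  0.00632005] [ 2.19887805e-01 -2.95756449e-04 -3.84483449e-05]
lift (array([-0.  , -0.  , -8.37]), array([-0.,  0., -0.]))
over (array([  9.76, -14.68,  -0.1 ]), array([0.  , 0.  , 0.42]))
```

Call:
{"api": "drive_tool", "payload": {
  "claw": [1, 1, 1, 1, 1, 1, 1, 1],
  "delta_pos": [
    [0, 0, -1.5],
    [0, 0, -4],
    [0, 0, -7],
    [2, -3, -8.4],
    [4.5, -7, -8.4],
    [7.5, -11, -8.4],
    [9.2, -13.9, -8.4],
    [9.8, -14.7, -8.4]
  ],
  "delta_rot": [
    [0, 0, 0],
    [0, 0, 0],
    [0, 0, 0],
    [0, 0, 0.1],
    [0, 0, 0.2],
    [0, 0, 0.3],
    [0, 0, 0.38],
    [0, 0, 0.42]
  ]
}}

```text
time: 4.95
position: [0.4761, -0.1914, 0.1508]
ee_rot: [0.103, 0.995, -0.0, -0.001]
contact_force: [0.0, -0.8, -1.5]
opening: 0.0149
grip_force: 68.7
```

Call:
{"api": "drive_tool", "payload": {
  "claw": [1, 1, 1, 1, 1, 1, 1, 1],
  "delta_pos": [
    [0, 0, 0],
    [0, 0, 0],
    [0, 0, 0],
    [0, 0, 0],
    [0, 0, 0],
    [0, 0, 0],
    [0, 0, 0],
    [0, 0, 0]
  ],
  "delta_rot": [
    [0, 0, 0],
    [0, 0, 0],
    [0, 0, 0],
    [0, 0, 0],
    [0, 0, 0],
    [0, 0, 0],
    [0, 0, 0],
    [0, 0, 0]
  ]
}}

```text
time: 5.75
position: [0.478, -0.1889, 0.1513]
ee_rot: [0.1, 0.995, -0.0, 0.0]
contact_force: [0.7, 0.4, -1.9]
opening: 0.0153
grip_force: 68.7
```

Run:
```python
from h import *
a=vision.get_image('wrist'); cv2.imwrite('pics/w2.png',a[:,:,::-1])
print(ctrl.get_state()['joints'])
T=cur()@np.linalg.inv(G); print(T[:3,3], R.from_matrix(T[:3,:3]).as_euler('ZYX'))
D=srv(.549,-.203,.006,-.20)
q=np.array([[.1,.052,.04],[.1,-.052,.04],[-.1,.052,.04],[-.1,-.052,.04],[.095,.047,.04],[.095,-.047,.04],[-.095,.047,.04],[-.095,-.047,.04]])
print(proj('wrist',q@D[:3,:3].T+D[:3,3]))
```

```text
[ 5.89513644e-03  1.64099100e-01 -4.51436224e-01  1.41733819e-06
 -9.55179065e-01 -1.77677712e+00]
[ 0.51127233 -0.1957438   0.09004039] [-2.00084836e-01 -8.04431130e-05  1.56259264e-05]
[[383.30915154 384.64212272]
 [261.84778455 384.62497678]
 [396.32013125 152.3043133 ]
 [249.81417597 152.25748027]
 [377.71478596 379.80118798]
 [267.46346935 379.78520887]
 [388.92111114 159.2731698 ]
 [257.18522086 159.23175496]]
```

View pics/w2.png

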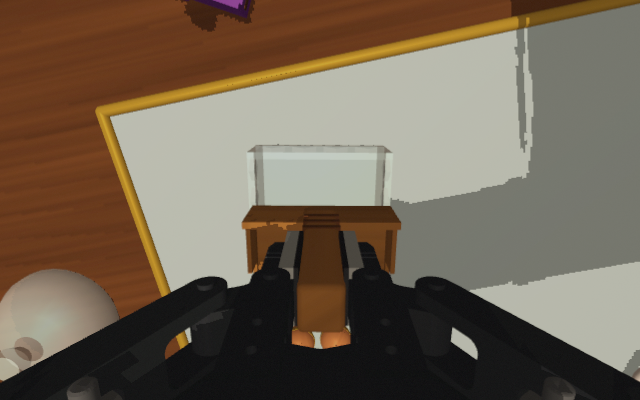

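Run:
```python
from h import *
D=srv(.549,-.203,.006,-.20)
print(cur()[:3,3]); print((np.linalg.inv(cur())@D).round(4)); print((np.linalg.inv(D)@cur()@np.linalg.inv(G)).round(4))
c,P=pose('wrist'); print((np.linalg.inv(P)@D).round(4))
print(hit('wrist',[(247,147),(392,147)],.046),  np.linalg.inv(D)[:3]@np.c_[hit('wrist',[(247,147),(392,147)],.046),[1,1]].T)
```

```text
[ 0.47794561 -0.18898618  0.15133765]
[[-1.000e+00  1.000e-04 -1.000e-04 -7.240e-02]
 [ 1.000e-04  1.000e+00  0.000e+00  4.000e-04]
 [ 1.000e-04  0.000e+00 -1.000e+00  1.453e-01]
 [ 0.000e+00  0.000e+00  0.000e+00  1.000e+00]]
[[ 1.00e+00  1.00e-04 -1.00e-04 -3.84e-02]
 [-1.00e-04  1.00e+00 -0.00e+00 -4.00e-04]
 [ 1.00e-04  0.00e+00  1.00e+00  8.40e-02]
 [ 0.00e+00  0.00e+00  0.00e+00  1.00e+00]]
[[-4.000e-04  1.000e+00  2.000e-04  1.600e-03]
 [ 9.662e-01  3.000e-04  2.577e-01  5.860e-02]
 [ 2.577e-01  3.000e-04 -9.662e-01  3.138e-01]
 [ 0.000e+00  0.000e+00  0.000e+00  1.000e+00]]
[[ 0.4366442  -0.23511486  0.046     ]
 [ 0.45698101 -0.13462111  0.046     ]] [[-0.10373593 -0.10376953]
 [-0.05379635  0.04873452]
 [ 0.04        0.04      ]]
```

Run:
```python
from h import *
np.set_printoptions(precision=5,suppress=True)
for i in range(2): print(cur()[:3,3], vision.get_calibration('wrist')['tool_from_camera'][:3,3], vision.get_calibration('top')['pose'][:3,3])
```

```text
[ 0.47795 -0.18899  0.15134] [ 0.06511 -0.00138 -0.14279] [ 0.34062 -0.00908  1.16654]
[ 0.47795 -0.18899  0.15134] [ 0.06511 -0.00138 -0.14279] [ 0.34062 -0.00908  1.16654]
```

```bash
cat >> h.py <<'E'
D=srv(.5457,-.2035,0,-.20)
def ds(x,z,p=0,y=0): return D@srv(x,y,z,0,p,LIP)   # lip at dish x, world z
E
python3 - <<'E'
from h import *
A=ds(-.0075,.0115,.03); print(delta(A)); print(delta(ds(.06,.0115,.03),A@G))
E
```

```text
(array([ 0.78, -0.08,  7.64]), array([ 0.  ,  0.03, -0.  ]))
(array([-6.75,  0.  , -0.2 ]), array([ 0., -0., -0.]))
```

Call:
{"api": "drive_tool", "payload": {
  "claw": [1, 1, 1, 1, 1, 1, 1, 1],
  "delta_pos": [
    [0.8, -0.08, 1],
    [0.8, -0.08, 3],
    [0.8, -0.08, 5],
    [0.8, -0.08, 6.5],
    [0.8, -0.08, 7.1],
    [0.8, -0.08, 7.45],
    [0.8, -0.08, 7.6],
    [0.8, -0.08, 7.6]
  ],
  "delta_rot": [
    [0, 0.03, 0],
    [0, 0.03, 0],
    [0, 0.03, 0],
    [0, 0.03, 0],
    [0, 0.03, 0],
    [0, 0.03, 0],
    [0, 0.03, 0],
    [0, 0.03, 0]
  ]
}}

```text
time: 6.6
position: [0.4702, -0.1883, 0.0756]
ee_rot: [0.1, 0.995, 0.001, -0.015]
contact_force: [-0.8, -1.1, -2.2]
opening: 0.0153
grip_force: 68.8
```

Run:
```python
from h import *
print(delta(ds(-.0075,.0115,.03)),delta(ds(.045,.0115,.03)))
a=vision.get_image('wrist'); cv2.imwrite('pics/w3.png',a[:,:,::-1])
```

```text
(array([0.01, 0.01, 0.07]), array([ 0.,  0., -0.])) (array([-5.24,  0.01, -0.08]), array([ 0.,  0., -0.]))
```

Call:
{"api": "drive_tool", "payload": {
  "claw": [1, 1, 1, 1, 1, 1, 1, 1],
  "delta_pos": [
    [0, 0, 0.08],
    [-0.6, 0, 0.06],
    [-1.2, 0, 0.05],
    [-1.8, 0, 0.03],
    [-2.4, 0, 0.01],
    [-3, 0, -0.01],
    [-3.6, 0, -0.03],
    [-4.2, 0, -0.05]
  ],
  "delta_rot": [
    [0, 0, 0],
    [0, 0, 0],
    [0, 0, 0],
    [0, 0, 0],
    [0, 0, 0],
    [0, 0, 0],
    [0, 0, 0],
    [0, 0, 0]
  ]
}}

```text
time: 7.45
position: [0.5115, -0.1968, 0.0746]
ee_rot: [0.1, 0.995, 0.001, -0.015]
contact_force: [-1.8, 0.3, 2.7]
opening: 0.0151
grip_force: 69.1
```

Call:
{"api": "drive_tool", "payload": {
  "claw": [1, 1, 1, 1, 1, 1, 1, 1],
  "delta_pos": [
    [-0.5, 0, -0.015],
    [-1, 0, -0.03],
    [-1.5, 0, -0.045],
    [-2, 0, -0.06],
    [-2.4, 0, -0.07],
    [-2.8, 0, -0.085],
    [-3.2, 0, -0.095],
    [-3.2, 0, -0.095]
  ],
  "delta_rot": [
    [0, 0, 0],
    [0, 0, 0],
    [0, 0, 0],
    [0, 0, 0],
    [0, 0, 0],
    [0, 0, 0],
    [0, 0, 0],
    [0, 0, 0]
  ]
}}

```text
time: 8.25
position: [0.5429, -0.2031, 0.0746]
ee_rot: [0.1, 0.995, 0.001, -0.015]
contact_force: [-2.1, 0.0, 3.1]
opening: 0.0152
grip_force: 69.4
```

Run:
```python
from h import *
print(delta(ds(.07,.0115,.03)),delta(ds(.089,.0115,.03)))
a=vision.get_image('top'); b=vision.get_image('scene')
pts=np.array([[.545,-.2,.03]]);print(proj('top',pts),proj('scene',pts))
t=cv2.resize(a[150:250,345:420],None,fx=5,fy=5,interpolation=cv2.INTER_CUBIC); s=cv2.resize(b[220:315,215:310],None,fx=500/95,fy=500/95,interpolation=cv2.INTER_CUBIC)
cv2.imwrite('pics/c1.png',np.hstack([t,s[:500]])[:,:,::-1])
```

```text
(array([-0.32,  0.02, -0.04]), array([-0.,  0., -0.])) (array([-2.22,  0.02, -0.1 ]), array([-0.,  0., -0.]))
[[380.73016191 205.08670765]] [[260.4544421  264.34459558]]
```

View pics/c1.png

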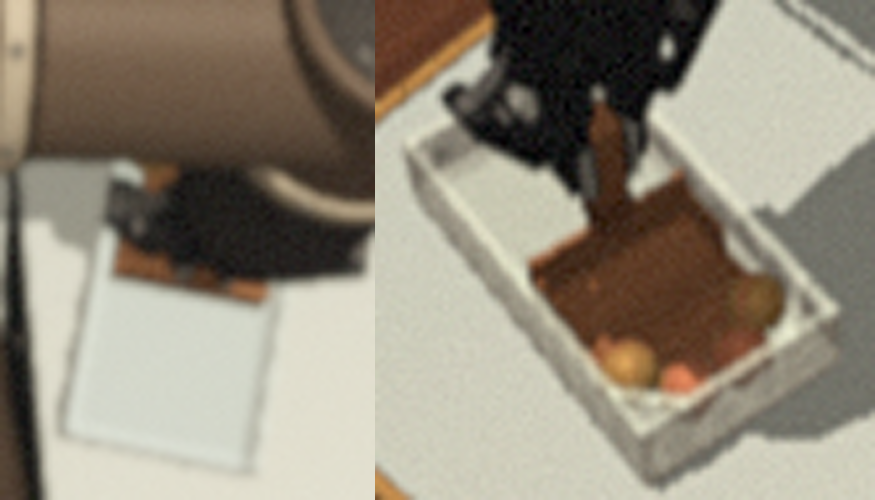

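The scene crop shows the two copper balls at the end wall, with the two gold ones at the lip's corners. I'll keep pushing.

Call:
{"api": "drive_tool", "payload": {
  "claw": [1, 1, 1, 1, 1, 1, 1, 1],
  "delta_pos": [
    [-0.3, 0, -0.01],
    [-0.6, 0, -0.02],
    [-0.9, 0, -0.03],
    [-1.2, 0, -0.04],
    [-1.5, 0, -0.045],
    [-1.8, 0, -0.055],
    [-2.1, 0, -0.065],
    [-2.1, 0, -0.065]
  ],
  "delta_rot": [
    [0, 0, 0],
    [0, 0, 0],
    [0, 0, 0],
    [0, 0, 0],
    [0, 0, 0],
    [0, 0, 0],
    [0, 0, 0],
    [0, 0, 0]
  ]
}}

```text
time: 9.15
position: [0.5633, -0.2072, 0.0746]
ee_rot: [0.1, 0.995, 0.001, -0.015]
contact_force: [-1.3, 0.2, 3.4]
opening: 0.015
grip_force: 69.6
```

Run:
```python
from h import *
A=ds(.089,.0115,.03);print(delta(A))
b=vision.get_image('scene')
cv2.imwrite('pics/c2.png',cv2.resize(b[220:315,215:310],None,fx=5.5,fy=5.5,interpolation=cv2.INTER_CUBIC)[:,:,::-1])
```

```text
(array([-0.14,  0.01, -0.04]), array([-0.,  0., -0.]))
```

View pics/c2.png

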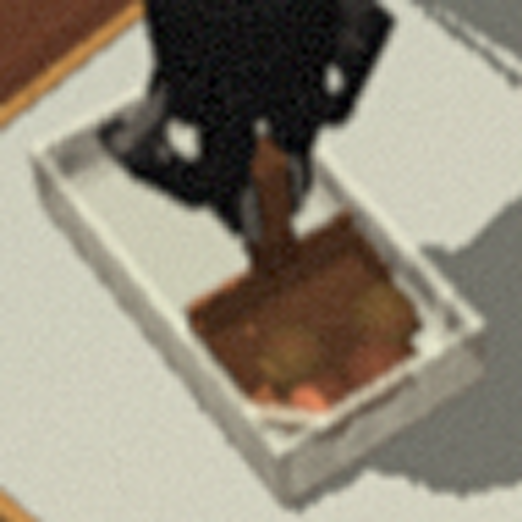

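The gold balls now sit on the server floor and the copper ones are over the lip. I'll push 2 mm further and tilt back about the rear edge.

Run:
```python
from h import *
BACK=(-.0375,0,0)
def db(x,z,p): return D@srv(x,0,z,0,p,BACK)
C=cur(); 
for p in (.03,-.03,-.09,-.15,-.21,-.27,-.33): print(p,delta(db(.0895-.075,.0137 if p>0 else .013,p),C))
A=db(.0145,.013,-.33)@G
for x,z in ((.0145,.03),(.005,.06),(-.01,.10)): print(x,z,delta(db(x,z,-.33),A))
```

```text
0.03 (array([-0.19,  0.01, -0.04]), array([ 0.,  0., -0.]))
-0.03 (array([0.18, 0.01, 0.02]), array([-0.  , -0.06, -0.  ]))
-0.09 (array([0.55, 0.01, 0.04]), array([-0.  , -0.12, -0.  ]))
-0.15 (array([0.91, 0.01, 0.07]), array([-0.  , -0.18, -0.  ]))
-0.21 (array([1.28, 0.01, 0.13]), array([-0.  , -0.24, -0.  ]))
-0.27 (array([1.64, 0.01, 0.2 ]), array([-0. , -0.3, -0. ]))
-0.33 (array([1.99, 0.01, 0.3 ]), array([-0.  , -0.36, -0.  ]))
0.0145 0.03 (array([-0.55, -0.  , -1.61]), array([ 0., -0.,  0.]))
0.005 0.06 (array([-0.62,  0.  , -4.75]), array([ 0., -0.,  0.]))
-0.01 0.1 (array([-0.5 ,  0.  , -9.02]), array([ 0., -0.,  0.]))
```

Call:
{"api": "drive_tool", "payload": {
  "claw": [1, 1, 1, 1, 1, 1, 1, 1],
  "delta_pos": [
    [-0.2, 0, -0.01],
    [-0.2, 0, -0.03],
    [0.18, 0, -0.03],
    [0.55, 0, 0],
    [0.91, 0, 0.03],
    [1.28, 0, 0.08],
    [1.64, 0, 0.15],
    [1.99, 0, 0.25]
  ],
  "delta_rot": [
    [0, 0, 0],
    [0, 0, 0],
    [0, -0.06, 0],
    [0, -0.12, 0],
    [0, -0.18, 0],
    [0, -0.24, 0],
    [0, -0.3, 0],
    [0, -0.36, 0]
  ]
}}

```text
time: 10.0
position: [0.5437, -0.2024, 0.0726]
ee_rot: [0.099, 0.981, -0.016, 0.165]
contact_force: [0.7, -2.4, -1.5]
opening: 0.0154
grip_force: 68.6
```

Call:
{"api": "drive_tool", "payload": {
  "claw": [1, 1, 1, 1, 1, 1, 1, 1],
  "delta_pos": [
    [0, 0, 0],
    [-0.2, 0, -0.5],
    [-0.5, 0, -1.6],
    [-0.55, 0, -2.7],
    [-0.6, 0, -4],
    [-0.6, 0, -5.5],
    [-0.55, 0, -7.5],
    [-0.5, 0, -9]
  ],
  "delta_rot": [
    [0, 0, 0],
    [0, 0, 0],
    [0, 0, 0],
    [0, 0, 0],
    [0, 0, 0],
    [0, 0, 0],
    [0, 0, 0],
    [0, 0, 0]
  ]
}}

```text
time: 10.8
position: [0.521, -0.1978, 0.1615]
ee_rot: [0.098, 0.981, -0.016, 0.164]
contact_force: [-0.8, -0.3, -1.6]
opening: 0.015
grip_force: 68.7
```

Run:
```python
from h import *
T=cur()@np.linalg.inv(G); print(T[:3,3], R.from_matrix(T[:3,:3]).as_euler('ZYX'), ctrl.get_state()['contact_force'])
b=vision.get_image('scene'); a=vision.get_image('top')
print(proj('scene',[T[:3,3]]),proj('top',[T[:3,3]]))
def crop(im,c,w,S): 
    x,y=map(int,c); return cv2.resize(im[max(0,y-w):y+w,x-w:x+w],(S,S),interpolation=cv2.INTER_CUBIC)
cv2.imwrite('pics/c3.png',np.hstack([crop(b,proj('scene',[T[:3,3]])[0],40,400),crop(b,(262,265),48,400)])[:,:,::-1])
```

```text
[ 0.57203523 -0.2081133   0.11454221] [-0.20009837 -0.33097508  0.00135201] [-0.81655375 -0.2530373  -1.63916274]
[[263.21752722 250.13714364]] [[389.12733379 188.56695502]]
```

View pics/c3.png

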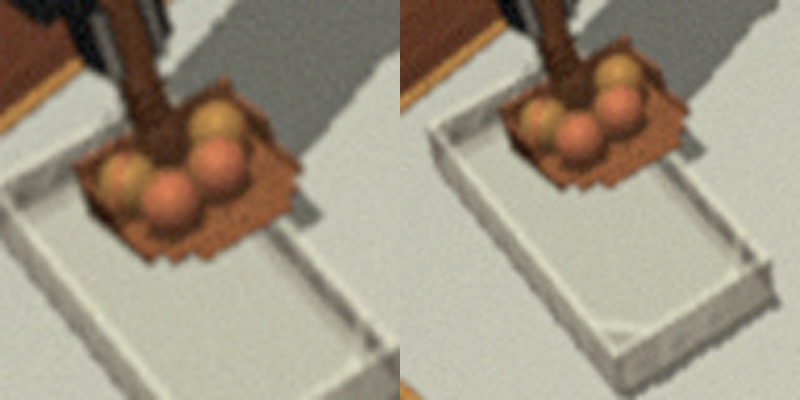

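All four pralines sit in the server and the dish is empty. Next I'll plan the move to the tin, facing +y so the tool stays clear of the lid.

```bash
cat >> h.py <<'E'
def plan(rows,C=None):
    """rows: (lip x,y,z,yaw,pitch); prints 8-row blocks, each relative to the last pose of the one before"""
    C=cur() if C is None else C
    for i in range(0,len(rows),8):
        b=[delta(srv(*r,LIP),C) for r in rows[i:i+8]]
        print([list(map(float,x[0])) for x in b]); print([list(map(float,np.round(x[1],3))) for x in b]); C=srv(*rows[min(i+7,len(rows)-1)],LIP)@G
E
python3 - <<'E'
from h import *
T=cur()@np.linalg.inv(G); l=T[:3,:3]@LIP+T[:3,3]
a=np.r_[l,-.2,-.33]; b=np.array([.543,.171,.115,np.pi/2,-.33])
n=24; s=np.arange(1,n+1)/n; s=s-np.sin(2*np.pi*s)/(2*np.pi)*.7
rows=[tuple(a+(b-a)*k) for k in s]
print(l); print(np.round(np.array(rows)[::4],3)); plan(rows)
E
```

```text
[ 0.60779364 -0.21521133  0.12817699]
[[ 0.607 -0.21   0.128 -0.177 -0.33 ]
 [ 0.601 -0.176  0.127 -0.022 -0.33 ]
 [ 0.589 -0.101  0.124  0.325 -0.33 ]
 [ 0.571  0.005  0.121  0.81  -0.33 ]
 [ 0.555  0.1    0.117  1.245 -0.33 ]
 [ 0.546  0.153  0.116  1.489 -0.33 ]]
[[0.15, 0.28, -0.07], [0.34, 0.59, -0.12], [0.58, 0.99, -0.18], [0.87, 1.49, -0.24], [1.22, 2.14, -0.32], [1.62, 2.95, -0.41], [2.06, 3.94, -0.49], [2.5, 5.11, -0.57]]
[[-0.006, 0.005, -0.022], [-0.014, 0.005, -0.046], [-0.025, 0.005, -0.077], [-0.039, 0.005, -0.118], [-0.056, 0.005, -0.169], [-0.078, 0.005, -0.232], [-0.105, 0.005, -0.308], [-0.135, 0.005, -0.397]]
[[-0.14, 1.4, 0.13], [-0.39, 2.95, 0.31], [-0.77, 4.61, 0.53], [-1.29, 6.36, 0.81], [-1.92, 8.17, 1.12], [-2.63, 10.01, 1.46], [-3.39, 11.82, 1.81], [-4.15, 13.56, 2.16]]
[[-0.034, -0.0, -0.099], [-0.071, 0.0, -0.208], [-0.111, 0.0, -0.323], [-0.151, -0.0, -0.441], [-0.191, 0.0, -0.559], [-0.231, 0.0, -0.674], [-0.268, 0.0, -0.782], [-0.302, -0.0, -0.882]]
[[-1.64, 0.33, 0.64], [-3.12, 0.61, 1.2], [-4.38, 0.86, 1.69], [-5.43, 1.06, 2.09], [-6.27, 1.23, 2.41], [-6.93, 1.36, 2.67], [-7.46, 1.47, 2.87], [-7.93, 1.56, 3.05]]
[[-0.03, -0.0, -0.088], [-0.056, 0.0, -0.165], [-0.078, -0.0, -0.228], [-0.096, -0.0, -0.279], [-0.109, 0.0, -0.319], [-0.12, 0.0, -0.35], [-0.129, 0.0, -0.375], [-0.136, 0.0, -0.397]]
```

Call:
{"api": "drive_tool", "payload": {
  "claw": [1, 1, 1, 1, 1, 1, 1, 1],
  "delta_pos": [
    [0.15, 0.28, -0.07],
    [0.34, 0.59, -0.12],
    [0.58, 0.99, -0.18],
    [0.87, 1.49, -0.24],
    [1.22, 2.14, -0.32],
    [1.62, 2.95, -0.41],
    [2.06, 3.94, -0.49],
    [2.5, 5.1, -0.57]
  ],
  "delta_rot": [
    [-0.006, 0, -0.022],
    [-0.014, 0, -0.046],
    [-0.025, 0, -0.077],
    [-0.039, 0, -0.118],
    [-0.056, 0, -0.17],
    [-0.078, 0, -0.23],
    [-0.105, 0, -0.31],
    [-0.135, 0, -0.4]
  ]
}}

```text
time: 11.7
position: [0.5044, -0.1424, 0.1555]
ee_rot: [-0.112, 0.98, 0.018, 0.162]
contact_force: [-0.1, -0.6, -1.3]
opening: 0.0151
grip_force: 68.7
```

Call:
{"api": "drive_tool", "payload": {
  "claw": [1, 1, 1, 1, 1, 1, 1, 1],
  "delta_pos": [
    [-0.14, 1.4, 0.13],
    [-0.39, 2.95, 0.31],
    [-0.77, 4.6, 0.53],
    [-1.3, 6.35, 0.8],
    [-1.9, 8.2, 1.1],
    [-2.6, 10, 1.45],
    [-3.4, 11.8, 1.8],
    [-4.15, 13.55, 2.15]
  ],
  "delta_rot": [
    [-0.034, 0, -0.1],
    [-0.071, 0, -0.21],
    [-0.111, 0, -0.32],
    [-0.151, 0, -0.44],
    [-0.19, 0, -0.56],
    [-0.23, 0, -0.675],
    [-0.268, 0, -0.78],
    [-0.302, 0, -0.88]
  ]
}}

```text
time: 12.5
position: [0.5204, 0.0002, 0.1485]
ee_rot: [-0.54, 0.826, 0.09, 0.137]
contact_force: [0.9, -0.3, -2.3]
opening: 0.0147
grip_force: 68.7
```

Call:
{"api": "drive_tool", "payload": {
  "claw": [1, 1, 1, 1, 1, 1, 1, 1],
  "delta_pos": [
    [-1.65, 0.33, 0.64],
    [-3.1, 0.6, 1.2],
    [-4.4, 0.85, 1.7],
    [-5.4, 1.05, 2.1],
    [-6.25, 1.2, 2.4],
    [-6.9, 1.35, 2.65],
    [-7.45, 1.45, 2.85],
    [-7.9, 1.55, 3.05]
  ],
  "delta_rot": [
    [-0.03, 0, -0.088],
    [-0.056, 0, -0.165],
    [-0.078, 0, -0.228],
    [-0.096, 0, -0.28],
    [-0.109, 0, -0.32],
    [-0.12, 0, -0.35],
    [-0.129, 0, -0.375],
    [-0.136, 0, -0.397]
  ]
}}

```text
time: 13.3
position: [0.5403, 0.0831, 0.146]
ee_rot: [0.699, -0.697, -0.116, -0.115]
contact_force: [-0.4, -0.2, -2.9]
opening: 0.0154
grip_force: 68.7
```

```bash
cat >> h.py <<'E'
def balls(n,box,amin=12):
    im=vision.get_image(n); x0,y0,x1,y1=box; h=cv2.cvtColor(im[y0:y1,x0:x1],cv2.COLOR_RGB2HSV)
    return im
E
python3 - <<'E'
from h import *
s=ctrl.get_state(); print(s['joints'],s['contact_force'])
T=cur()@np.linalg.inv(G); l=T[:3,:3]@LIP+T[:3,3]; print(l,R.from_matrix(T[:3,:3]).as_euler('ZYX'))
a=np.r_[l,np.pi/2,-.33]
rows=[]
for k in range(1,17):
    p=-.33+k*.08; z=l[2]+( .082-l[2])*min(1,k/6); rows.append((.543,.171,z,np.pi/2,p))
plan(rows)
# colour stats over the scoop in scene picture
b=vision.get_image('scene'); cv2.imwrite('pics/c4.png',b[:,:,::-1]); cv2.imwrite('pics/t4.png',vision.get_image('top')[:,:,::-1])
E
```

```text
[ 0.26630413  0.23364587 -0.26815522 -0.37596928 -1.01387608 -0.07193274] [-0.44104712 -0.16939001 -2.88472325]
[0.53999159 0.1705125  0.11104328] [ 1.57347448e+00 -3.28590042e-01  4.98160062e-04]
[[-0.39, -0.28, -0.07], [-0.79, -0.28, -0.12], [-1.23, -0.28, -0.13], [-1.7, -0.28, -0.08], [-2.2, -0.28, 0.01], [-2.73, -0.28, 0.16], [-3.44, -0.28, -0.09], [-4.17, -0.28, -0.29]]
[[0.001, 0.079, 0.003], [0.001, 0.159, 0.003], [0.001, 0.239, 0.003], [0.001, 0.319, 0.003], [0.001, 0.399, 0.003], [0.001, 0.479, 0.003], [0.001, 0.559, 0.003], [0.001, 0.639, 0.003]]
[[-0.51, 0.0, -0.55], [-1.07, 0.0, -1.06], [-1.66, 0.0, -1.52], [-2.29, 0.0, -1.94], [-2.95, 0.0, -2.3], [-3.64, 0.0, -2.61], [-4.35, 0.0, -2.86], [-5.08, 0.0, -3.06]]
[[-0.0, 0.08, -0.0], [0.0, 0.16, 0.0], [-0.0, 0.24, 0.0], [0.0, 0.32, -0.0], [0.0, 0.4, 0.0], [-0.0, 0.48, 0.0], [0.0, 0.56, -0.0], [0.0, 0.64, -0.0]]
```

Call:
{"api": "drive_tool", "payload": {
  "claw": [1, 1, 1, 1, 1, 1, 1, 1],
  "delta_pos": [
    [-0.4, 0, -0.07],
    [-0.8, 0, -0.12],
    [-1.25, 0, -0.13],
    [-1.7, 0, -0.08],
    [-2.2, 0, 0],
    [-2.75, 0, 0.15],
    [-3.45, 0, -0.1],
    [-4.15, 0, -0.3]
  ],
  "delta_rot": [
    [0, 0.08, 0],
    [0, 0.16, 0],
    [0, 0.24, 0],
    [0, 0.32, 0],
    [0, 0.4, 0],
    [0, 0.48, 0],
    [0, 0.56, 0],
    [0, 0.64, 0]
  ]
}}

```text
time: 14.2
position: [0.5401, 0.1212, 0.1631]
ee_rot: [0.699, -0.698, 0.111, 0.11]
contact_force: [0.6, -0.1, -2.1]
opening: 0.0151
grip_force: 68.7
```

Call:
{"api": "drive_tool", "payload": {
  "claw": [1, 1, 1, 1, 1, 1, 1, 1],
  "delta_pos": [
    [-0.5, 0, -0.55],
    [-1.05, 0, -1.05],
    [-1.65, 0, -1.5],
    [-2.3, 0, -1.95],
    [-2.95, 0, -2.3],
    [-3.65, 0, -2.6],
    [-4.35, 0, -2.85],
    [-5.1, 0, -3.05]
  ],
  "delta_rot": [
    [0, 0.08, 0],
    [0, 0.16, 0],
    [0, 0.24, 0],
    [0, 0.32, 0],
    [0, 0.4, 0],
    [0, 0.48, 0],
    [0, 0.56, 0],
    [0, 0.64, 0]
  ]
}}

```text
time: 15.0
position: [0.5403, 0.1795, 0.1761]
ee_rot: [0.629, -0.628, 0.325, 0.324]
contact_force: [0.9, -0.1, -1.0]
opening: 0.0152
grip_force: 68.9
```

```bash
cat >> h.py <<'E'
def blobs(im,box):
    x0,y0,x1,y1=box; h=cv2.cvtColor(im[y0:y1,x0:x1],cv2.COLOR_RGB2HSV)
    m=((h[...,1]>90)&(h[...,2]>90)&(h[...,0]<30)).astype(np.uint8); n,_,st,c=cv2.connectedComponentsWithStats(m)
    return [(int(st[i,4]),*(c[i]+[x0,y0]).round(1),im[int(c[i][1])+y0,int(c[i][0])+x0].tolist()) for i in range(1,n) if st[i,4]>5]
E
python3 - <<'E'
from h import *
T=cur()@np.linalg.inv(G); l=T[:3,:3]@LIP+T[:3,3]; print(l,R.from_matrix(T[:3,:3]).as_euler('ZYX'),ctrl.get_state()['contact_force'])
b=vision.get_image('scene'); cv2.imwrite('pics/c5.png',b[:,:,::-1])
print(proj('scene',[[.547,.183,.02],T[:3,3]]))
print(blobs(cv2.imread('pics/scene0.png')[:,:,::-1].copy(),(210,135,410,315)));print(blobs(cv2.imread('pics/c4.png')[:,:,::-1].copy(),(210,135,410,315)));print(blobs(b,(210,135,410,315)))
E
```

```text
[0.54042231 0.17101601 0.08226825] [ 1.57042955  0.95271755 -0.00177089] [ 0.89772808 -0.05758063 -1.01293708]
[[357.99014063 182.33260357]
 [349.94752575 162.87302273]]
[(438, np.float64(231.9), np.float64(145.6), [93, 53, 38]), (1319, np.float64(238.1), np.float64(170.7), [94, 54, 36]), (3050, np.float64(280.8), np.float64(179.7), [95, 58, 35]), (16, np.float64(336.2), np.float64(136.6), [93, 52, 35]), (213, np.float64(405.1), np.float64(150.9), [98, 54, 34]), (6, np.float64(223.7), np.float64(164.5), [90, 53, 40]), (7, np.float64(254.4), np.float64(183.6), [92, 54, 37]), (7, np.float64(235.1), np.float64(198.0), [91, 56, 37]), (31, np.float64(308.1), np.float64(200.7), [165, 102, 66]), (12, np.float64(315.5), np.float64(211.7), [132, 87, 58]), (541, np.float64(321.6), np.float64(231.5), [137, 81, 52]), (17, np.float64(304.2), np.float64(225.8), [160, 128, 98]), (190, np.float64(280.7), np.float64(277.6), [101, 67, 42]), (532, np.float64(391.3), np.float64(295.9), [91, 59, 43]), (94, np.float64(261.0), np.float64(282.0), [182, 132, 74]), (78, np.float64(271.5), np.float64(290.3), [
[... 617 characters left out ...]
p.float64(302.0), np.float64(139.3), [190, 49, 48]), (2953, np.float64(277.8), np.float64(184.1), [98, 60, 38]), (289, np.float64(388.6), np.float64(141.9), [90, 56, 39]), (13, np.float64(282.7), np.float64(140.7), [91, 53, 37]), (8, np.float64(289.5), np.float64(146.2), [89, 51, 27]), (25, np.float64(403.5), np.float64(161.4), [103, 74, 43]), (44, np.float64(368.2), np.float64(169.8), [112, 74, 41]), (48, np.float64(356.5), np.float64(170.1), [160, 117, 67]), (46, np.float64(361.6), np.float64(179.7), [109, 76, 44]), (624, np.float64(392.1), np.float64(298.3), [89, 49, 32]), (12, np.float64(388.3), np.float64(303.6), [93, 59, 38]), (59, np.float64(213.5), np.float64(311.1), [167, 122, 66])]
```

Run:
```python
from h import *
L=(.5404,.171); y=np.pi/2
plan([(*L,.082,y,1.03),(*L,.086,y,1.11),(*L,.082,y,1.19),(*L,.09,y,1.19),(*L,.082,y,1.19),(*L,.09,y,1.15),(*L,.09,y,1.19),(*L,.09,y,1.19)])
```

```text
[[-0.27, -0.03, -0.55], [-0.49, -0.03, -1.29], [-1.41, -0.04, -1.53], [-0.75, -0.04, -1.99], [-1.41, -0.04, -1.53], [-0.45, -0.04, -1.76], [-0.75, -0.04, -1.99], [-0.75, -0.04, -1.99]]
[[-0.002, 0.069, 0.003], [-0.002, 0.149, 0.003], [-0.002, 0.229, 0.003], [-0.002, 0.229, 0.003], [-0.002, 0.229, 0.003], [-0.002, 0.189, 0.003], [-0.002, 0.229, 0.003], [-0.002, 0.229, 0.003]]
```

Call:
{"api": "drive_tool", "payload": {
  "claw": [1, 1, 1, 1, 1, 1, 1, 1],
  "delta_pos": [
    [-0.3, 0, -0.5],
    [-0.5, 0, -1.3],
    [-1.4, 0, -1.5],
    [-0.75, 0, -2],
    [-1.4, 0, -1.5],
    [-0.45, 0, -1.75],
    [-0.75, 0, -2],
    [-0.75, 0, -2]
  ],
  "delta_rot": [
    [0, 0.07, 0],
    [0, 0.15, 0],
    [0, 0.23, 0],
    [0, 0.23, 0],
    [0, 0.23, 0],
    [0, 0.19, 0],
    [0, 0.23, 0],
    [0, 0.23, 0]
  ]
}}

```text
time: 15.85
position: [0.5401, 0.1993, 0.1816]
ee_rot: [0.588, -0.587, 0.394, 0.393]
contact_force: [0.4, -0.5, -1.3]
opening: 0.0155
grip_force: 69.0
```

Run:
```python
from h import *
T=cur()@np.linalg.inv(G); l=T[:3,:3]@LIP+T[:3,3]; print(l,R.from_matrix(T[:3,:3]).as_euler('ZYX'))
y=np.pi/2
rows=[(.54,.171-.012*k,.09+.007*k,y,1.19-.14*k) for k in range(1,9)]
rows+=[(.54,.075-.02*k,.146,y,.07) for k in range(1,9)]
plan(rows)
```

```text
[0.54016414 0.16988583 0.09217751] [ 1.57003699e+00  1.17997975e+00 -1.51955242e-03]
[[1.59, 0.01, 1.8], [3.34, 0.01, 3.79], [4.92, 0.01, 5.87], [6.32, 0.01, 7.99], [7.54, 0.02, 10.15], [8.58, 0.02, 12.31], [9.44, 0.02, 14.44], [10.11, 0.02, 16.53]]
[[-0.001, -0.13, -0.0], [-0.001, -0.27, -0.0], [-0.001, -0.41, -0.0], [-0.001, -0.55, -0.0], [-0.001, -0.69, 0.0], [-0.001, -0.83, 0.0], [-0.001, -0.97, 0.0], [-0.001, -1.11, 0.0]]
[[2.0, 0.0, 0.14], [3.99, 0.0, 0.28], [5.99, 0.0, 0.42], [7.98, 0.0, 0.56], [9.98, 0.0, 0.7], [11.97, 0.0, 0.84], [13.97, 0.0, 0.98], [15.96, 0.0, 1.12]]
[[0.0, 0.0, 0.0], [0.0, 0.0, 0.0], [0.0, 0.0, 0.0], [0.0, 0.0, 0.0], [0.0, 0.0, 0.0], [0.0, 0.0, 0.0], [0.0, 0.0, 0.0], [0.0, 0.0, 0.0]]
```

Call:
{"api": "drive_tool", "payload": {
  "claw": [1, 1, 1, 1, 1, 1, 1, 1],
  "delta_pos": [
    [1.6, 0, 1.8],
    [3.35, 0, 3.8],
    [4.9, 0, 5.85],
    [6.3, 0, 8],
    [7.55, 0, 10.15],
    [8.6, 0, 12.3],
    [9.45, 0, 14.45],
    [10.1, 0, 16.5]
  ],
  "delta_rot": [
    [0, -0.13, 0],
    [0, -0.27, 0],
    [0, -0.41, 0],
    [0, -0.55, 0],
    [0, -0.69, 0],
    [0, -0.83, 0],
    [0, -0.97, 0],
    [0, -1.11, 0]
  ]
}}

```text
time: 16.65
position: [0.5401, 0.0078, 0.2141]
ee_rot: [0.707, -0.706, 0.025, 0.021]
contact_force: [0.5, -0.6, -1.9]
opening: 0.0149
grip_force: 68.7
```

Call:
{"api": "drive_tool", "payload": {
  "claw": [1, 1, 1, 1, 1, 1, 1, 1],
  "delta_pos": [
    [2, 0, 0.1],
    [4, 0, 0.3],
    [6, 0, 0.4],
    [8, 0, 0.6],
    [10, 0, 0.7],
    [12, 0, 0.8],
    [12, 0, 0.8],
    [12, 0, 0.8]
  ],
  "delta_rot": [
    [0, 0, 0],
    [0, 0, 0],
    [0, 0, 0],
    [0, 0, 0],
    [0, 0, 0],
    [0, 0, 0],
    [0, 0, 0],
    [0, 0, 0]
  ]
}}

```text
time: 17.45
position: [0.5399, -0.1122, 0.2128]
ee_rot: [-0.707, 0.707, -0.025, -0.025]
contact_force: [-0.8, -0.1, -1.3]
opening: 0.0152
grip_force: 68.8
```

Run:
```python
from h import *
T=cur()@np.linalg.inv(G); print(T[:3,3],R.from_matrix(T[:3,:3]).as_euler('ZYX'),ctrl.get_state()['contact_force'])
for n in('top','scene'):
    im=vision.get_image(n); cv2.imwrite(f'pics/{n}6.png',im[:,:,::-1]); old=cv2.imread(f'pics/{n}0.png')[:,:,::-1]
    c=proj(n,[[.547,.183,.03]])[0]; x,y=map(int,c); print(n,c)
    def m(i):
        h=cv2.cvtColor(np.ascontiguousarray(i[y-24:y+24,x-28:x+28]),cv2.COLOR_RGB2HSV); return ((h[...,1]>85)&(h[...,2]>70)&(h[...,0]<32)).astype(np.uint8)
    print(m(old).sum())
    k,lab,st,ce=cv2.connectedComponentsWithStats(m(im)); print([(int(st[i,4]),(ce[i]+[x-28,y-24]).round(1).tolist(),st[i,2:4].tolist()) for i in range(1,k) if st[i,4]>8])
```

```text
[ 0.53987553 -0.08260244  0.14922682] [ 1.57039598e+00  7.10628769e-02 -5.49275081e-05] [-0.80091941 -0.05497141 -1.28230206]
top [238.45206318 203.91843484]
0
[(2669, [237.4, 202.5], [56, 48])]
scene [358.16406823 179.76070349]
0
[(161, [361.9, 169.9], [21, 11]), (56, [362.0, 180.1], [9, 8]), (9, [372.4, 179.2], [2, 5])]
```

Run:
```python
from h import *
T=cur()@np.linalg.inv(G)
a=np.r_[T[:3,3]+T[:3,:3]@LIP,np.pi/2,.071]
yw=.6; o=np.array([.56,-.03]); l=o+.0375*np.array([np.cos(yw),np.sin(yw)])
b=np.r_[l,.08,yw,0]
rows=[tuple(a+(b-a)*min(1,k/8)) for k in range(1,9)]
rows+=[(*l,z,yw,0) for z in (.07,.05,.035,.022,.014,.010,.008,.0072)]
plan(rows)
```

```text
[[-0.5, 0.19, 0.86], [-1.1, 0.37, 1.71], [-1.8, 0.54, 2.56], [-2.6, 0.69, 3.4], [-3.5, 0.81, 4.23], [-4.49, 0.87, 5.06], [-5.56, 0.88, 5.88], [-6.72, 0.82, 6.69]]
[[-0.008, -0.009, 0.122], [-0.015, -0.018, 0.243], [-0.021, -0.026, 0.365], [-0.026, -0.035, 0.486], [-0.03, -0.043, 0.607], [-0.032, -0.051, 0.729], [-0.034, -0.058, 0.85], [-0.035, -0.065, 0.971]]
[[0.0, 0.0, 1.0], [0.0, 0.0, 3.0], [0.0, 0.0, 4.5], [0.0, 0.0, 5.8], [0.0, 0.0, 6.6], [0.0, 0.0, 7.0], [0.0, 0.0, 7.2], [0.0, 0.0, 7.28]]
[[0.0, 0.0, 0.0], [0.0, 0.0, 0.0], [0.0, 0.0, 0.0], [0.0, 0.0, 0.0], [0.0, 0.0, 0.0], [0.0, 0.0, 0.0], [0.0, 0.0, 0.0], [0.0, 0.0, 0.0]]
```

Call:
{"api": "drive_tool", "payload": {
  "claw": [1, 1, 1, 1, 1, 1, 1, 1],
  "delta_pos": [
    [-0.5, 0.2, 0.85],
    [-1.1, 0.35, 1.7],
    [-1.8, 0.55, 2.55],
    [-2.6, 0.7, 3.4],
    [-3.5, 0.8, 4.2],
    [-4.5, 0.85, 5.05],
    [-5.55, 0.9, 5.9],
    [-6.7, 0.8, 6.7]
  ],
  "delta_rot": [
    [-0.008, -0.009, 0.122],
    [-0.015, -0.018, 0.243],
    [-0.021, -0.026, 0.365],
    [-0.026, -0.035, 0.486],
    [-0.03, -0.043, 0.607],
    [-0.032, -0.051, 0.729],
    [-0.034, -0.058, 0.85],
    [-0.035, -0.065, 0.971]
  ]
}}

```text
time: 18.35
position: [0.5321, -0.0486, 0.1408]
ee_rot: [-0.294, 0.956, 0.0, -0.0]
contact_force: [-0.4, -0.3, -1.4]
opening: 0.0151
grip_force: 68.7
```

Call:
{"api": "drive_tool", "payload": {
  "claw": [1, 1, 1, 1, 1, 1, 1, 1],
  "delta_pos": [
    [0, 0, 1],
    [0, 0, 3],
    [0, 0, 4.5],
    [0, 0, 5.8],
    [0, 0, 6.4],
    [0, 0, 6.6],
    [0, 0, 6.7],
    [0, 0, 6.7]
  ],
  "delta_rot": [
    [0, 0, 0],
    [0, 0, 0],
    [0, 0, 0],
    [0, 0, 0],
    [0, 0, 0],
    [0, 0, 0],
    [0, 0, 0],
    [0, 0, 0]
  ]
}}

```text
time: 19.15
position: [0.5326, -0.0497, 0.0745]
ee_rot: [-0.296, 0.955, -0.0, -0.0]
contact_force: [0.3, -0.4, -1.3]
opening: 0.0153
grip_force: 68.8
```

Run:
```python
from h import *
T=cur()@np.linalg.inv(G); print(T[:3,3],R.from_matrix(T[:3,:3]).as_euler('ZYX'),ctrl.get_state()['contact_force'])
im=vision.get_image('top'); cv2.imwrite('pics/top7.png',im[:,:,::-1]); x,y=238,204
h=cv2.cvtColor(np.ascontiguousarray(im[y-24:y+24,x-28:x+28]),cv2.COLOR_RGB2HSV); m=((h[...,1]>85)&(h[...,2]>70)&(h[...,0]<32)).astype(np.uint8)
print(m.sum())
print(delta(srv(T[0,3],T[1,3],.0066,R.from_matrix(T[:3,:3]).as_euler('ZYX')[0],0)))
```

```text
[ 0.56060177 -0.03044765  0.01322411] [ 6.01297649e-01  4.28363629e-04 -2.57777032e-04] [ 0.33827369 -0.38765827 -1.30691741]
1921
(array([0.01, 0.  , 0.68]), array([-0., -0., -0.]))
```

Call:
{"api": "drive_tool", "payload": {
  "claw": [1, 1, 1, 1, 1, 1, 8.5, 8.5],
  "delta_pos": [
    [0, 0, 0.25],
    [0, 0, 0.45],
    [0, 0, 0.6],
    [0, 0, 0.7],
    [0, 0, 0.7],
    [0, 0, 0.7],
    [0, 0, 0.7],
    [0, 0, 0.7]
  ],
  "delta_rot": [
    [0, 0, 0],
    [0, 0, 0],
    [0, 0, 0],
    [0, 0, 0],
    [0, 0, 0],
    [0, 0, 0],
    [0, 0, 0],
    [0, 0, 0]
  ]
}}

```text
time: 20.0
position: [0.5325, -0.0497, 0.0672]
ee_rot: [-0.296, 0.955, -0.0, -0.0]
contact_force: [0.7, -0.3, 0.1]
opening: 0.0437
grip_force: 0.0
```

Call:
{"api": "drive_tool", "payload": {
  "claw": [8.5, 8.5, 8.5, 8.5, 8.5, 8.5, 8.5, 8.5],
  "delta_pos": [
    [0, 0, 0],
    [0, 0, 0],
    [0, 0, -1],
    [0, 0, -3],
    [0, 0, -6],
    [0, 0, -10],
    [0, 0, -14],
    [0, 0, -16]
  ],
  "delta_rot": [
    [0, 0, 0],
    [0, 0, 0],
    [0, 0, 0],
    [0, 0, 0],
    [0, 0, 0],
    [0, 0, 0],
    [0, 0, 0],
    [0, 0, 0]
  ]
}}

```text
time: 20.8
position: [0.5337, -0.0497, 0.2318]
ee_rot: [-0.296, 0.955, -0.001, 0.002]
contact_force: [-0.4, 0.3, -0.7]
opening: 0.0852
grip_force: 0.0
```

Run:
```python
from h import *
T=np.eye(4); T[:3,:3]=np.diag([-1,1,-1.]); T[:3,3]=[.545,.183,.27]
print(delta(T,None,np.eye(4)))
```

```text
(array([-14.11,  18.54,  -3.81]), array([-0.001,  0.004,  0.601]))
```

Call:
{"api": "drive_tool", "payload": {
  "claw": [8.5, 0, 0, 0, 0, 0, 0, 0],
  "delta_pos": [
    [-1, 1, -3.8],
    [-14.1, 18.5, -3.8],
    [-14.1, 18.5, -3.8],
    [-14.1, 18.5, -3.8],
    [-14.1, 18.5, -3.8],
    [-14.1, 18.5, -3.8],
    [-14.1, 18.5, -3.8],
    [-14.1, 18.5, -3.8]
  ],
  "delta_rot": [
    [0, 0, 0.1],
    [0, 0, 0.6],
    [0, 0, 0.6],
    [0, 0, 0.6],
    [0, 0, 0.6],
    [0, 0, 0.6],
    [0, 0, 0.6],
    [0, 0, 0.6]
  ]
}}

```text
time: 21.6
position: [0.5439, 0.1833, 0.2653]
ee_rot: [-0.001, 1.0, -0.0, -0.0]
contact_force: [-0.3, 0.0, -0.3]
opening: -0.0003
grip_force: 0.0
```

Run:
```python
from h import *
np.set_printoptions(precision=4,suppress=True)
s=ctrl.get_state(); print(s['position'],s['ee_rot'])
im=vision.get_image('wrist'); cv2.imwrite('pics/w8.png',im[:,:,::-1])
c=proj('wrist',[[.547,.183,.066],[.547,.243,.066],[.613,.183,.066],[.487,.183,.066],[.547,.183,.018]]); print(c)
h=cv2.cvtColor(im,cv2.COLOR_RGB2HSV); m=((h[...,1]>110)&(h[...,0]<32)).astype(np.uint8)
x0,x1,y0,y1=int(c[:,0].min())-110,int(c[:,0].max())+20,60,340
mm=np.zeros_like(m); mm[y0:y1,max(0,x0):x1]=m[y0:y1,max(0,x0):x1]
d=cv2.distanceTransform(mm,cv2.DIST_L2,5)
k,l,st,ce=cv2.connectedComponentsWithStats(mm)
print([(int(st[i,4]),ce[i].round(1).tolist(),st[i,:4].tolist()) for i in range(1,k) if st[i,4]>60])
# circle peaks
pk=(d==cv2.dilate(d,np.ones((15,15))))&(d>7); print([(int(x),int(y),round(float(d[y,x]),1),im[y,x].tolist()) for y,x in np.argwhere(pk)])
```

```text
[0.5439 0.1833 0.2653] [-0.0012  1.     -0.0003 -0.0005]
[[322.4879 169.1458]
 [383.0216 169.2497]
 [322.2971 231.5369]
 [322.6784 106.9055]
 [322.2921 160.7695]]
[(1000, [357.9, 144.6], [339, 121, 39, 48]), (470, [326.3, 168.1], [315, 156, 24, 25]), (469, [354.4, 190.8], [343, 179, 24, 25])]
[(351, 134, 12.4, [212, 157, 88]), (365, 155, 12.0, [212, 156, 87]), (365, 156, 12.0, [212, 152, 83]), (326, 168, 12.0, [212, 161, 92]), (354, 191, 12.0, [151, 91, 47])]
```

All four pralines are on the tin's floor, with separate circles found there. Next I'll close the lid.

Run:
```python
from h import *
def P(th,rho=.095): return np.array([.613-rho*np.cos(th)+.004*np.sin(th)+.011*np.sin(th),.184,.066+rho*np.sin(th)+.004*np.cos(th)])
C=cur()
pts=[(.70,.184,.265),(.70,.184,.16)]+[P(t) for t in np.r_[1.9,np.linspace(1.75,0,16)]]
print((np.array(pts)[:,[0,2]]).round(3).tolist())
# tool x = -world x, tool z = -world z ; deltas from now, cm
p=(np.array(pts)-C[:3,3])*[-100,100,-100]; print(p.round(1).tolist())
```

```text
[[0.7, 0.265], [0.7, 0.16], [0.658, 0.155], [0.645, 0.159], [0.634, 0.161], [0.623, 0.161], [0.612, 0.16], [0.6, 0.158], [0.589, 0.155], [0.579, 0.15], [0.569, 0.145], [0.559, 0.138], [0.55, 0.13], [0.542, 0.122], [0.535, 0.112], [0.529, 0.102], [0.524, 0.092], [0.52, 0.081], [0.518, 0.07]]
[[-15.6, 0.1, 0.0], [-15.6, 0.1, 10.5], [-11.4, 0.1, 11.1], [-10.1, 0.1, 10.7], [-9.0, 0.1, 10.5], [-7.9, 0.1, 10.4], [-6.8, 0.1, 10.5], [-5.6, 0.1, 10.7], [-4.5, 0.1, 11.0], [-3.5, 0.1, 11.5], [-2.5, 0.1, 12.1], [-1.5, 0.1, 12.7], [-0.6, 0.1, 13.5], [0.2, 0.1, 14.4], [0.9, 0.1, 15.3], [1.5, 0.1, 16.3], [2.0, 0.1, 17.3], [2.4, 0.1, 18.4], [2.6, 0.1, 19.5]]
```

Call:
{"api": "drive_tool", "payload": {
  "claw": [0, 0, 0, 0, 0, 0, 0, 0],
  "delta_pos": [
    [-4.5, 0.1, 0],
    [-9, 0.1, 0],
    [-13.5, 0.1, 0],
    [-15.6, 0.1, 0],
    [-15.6, 0.1, 2],
    [-15.6, 0.1, 6],
    [-15.6, 0.1, 9.5],
    [-15.6, 0.1, 10.5]
  ],
  "delta_rot": [
    [0, 0, 0],
    [0, 0, 0],
    [0, 0, 0],
    [0, 0, 0],
    [0, 0, 0],
    [0, 0, 0],
    [0, 0, 0],
    [0, 0, 0]
  ]
}}

```text
time: 22.45
position: [0.698, 0.1813, 0.1556]
ee_rot: [0.001, 1.0, -0.001, -0.004]
contact_force: [0.3, 0.2, -1.0]
opening: 0.0002
grip_force: 0.0
```

Call:
{"api": "drive_tool", "payload": {
  "claw": [0, 0, 0, 0, 0, 0, 0, 0],
  "delta_pos": [
    [2, 0, 0.4],
    [4.2, 0, 0.6],
    [5.5, 0, 0.2],
    [6.6, 0, 0],
    [7.7, 0, -0.1],
    [8.8, 0, 0],
    [10, 0, 0.2],
    [11.1, 0, 0.5]
  ],
  "delta_rot": [
    [0, 0, 0],
    [0, 0, 0],
    [0, 0, 0],
    [0, 0, 0],
    [0, 0, 0],
    [0, 0, 0],
    [0, 0, 0],
    [0, 0, 0]
  ]
}}

```text
time: 23.25
position: [0.5883, 0.1837, 0.1548]
ee_rot: [-0.0, 1.0, -0.0, -0.0]
contact_force: [-0.1, -0.0, 0.5]
opening: 0.0001
grip_force: 0.3
```

Call:
{"api": "drive_tool", "payload": {
  "claw": [0, 0, 0, 0, 0, 0, 0, 0],
  "delta_pos": [
    [1, 0, 0.5],
    [2, 0, 1.1],
    [3, 0, 1.7],
    [3.9, 0, 2.5],
    [4.7, 0, 3.4],
    [5.4, 0, 4.3],
    [6, 0, 5.3],
    [6.5, 0, 6.3]
  ],
  "delta_rot": [
    [0, 0, 0],
    [0, 0, 0],
    [0, 0, 0],
    [0, 0, 0],
    [0, 0, 0],
    [0, 0, 0],
    [0, 0, 0],
    [0, 0, 0]
  ]
}}

```text
time: 24.05
position: [0.5235, 0.1836, 0.0911]
ee_rot: [-0.0, 1.0, -0.0, -0.001]
contact_force: [0.5, 0.1, 0.4]
opening: 0.0001
grip_force: 0.2
```

Call:
{"api": "drive_tool", "payload": {
  "claw": [0, 0, 0, 0, 0, 0, 0, 0],
  "delta_pos": [
    [0.3, 0, 0.7],
    [0.4, 0, 1.3],
    [0.5, 0, 1.8],
    [0.5, 0, 2],
    [0.5, 0, 2.1],
    [0.5, 0, 2.2],
    [0.5, 0, 2.2],
    [0.5, 0, 2.2]
  ],
  "delta_rot": [
    [0, 0, 0],
    [0, 0, 0],
    [0, 0, 0],
    [0, 0, 0],
    [0, 0, 0],
    [0, 0, 0],
    [0, 0, 0],
    [0, 0, 0]
  ]
}}

```text
time: 24.85
position: [0.5192, 0.1836, 0.0705]
ee_rot: [-0.0, 1.0, -0.0, -0.0]
contact_force: [-2.1, -0.9, 4.4]
opening: -0.0001
grip_force: 2.4
```

Call:
{"api": "drive_tool", "payload": {
  "claw": [0, 0, 0, 0, 0, 0, 0, 0],
  "delta_pos": [
    [0, 0, 0.15],
    [0, 0, 0.15],
    [0, 0, -1],
    [0, 0, -5],
    [0, 0, -10],
    [5, 0, -15],
    [5, 0, -18],
    [5, 0, -18]
  ],
  "delta_rot": [
    [0, 0, 0],
    [0, 0, 0],
    [0, 0, 0],
    [0, 0, 0],
    [0, 0, 0],
    [0, 0, 0],
    [0, 0, 0],
    [0, 0, 0]
  ]
}}

```text
time: 25.65
position: [0.4705, 0.185, 0.2572]
ee_rot: [-0.001, 1.0, 0.003, 0.004]
contact_force: [1.1, 0.2, -0.4]
opening: -0.0001
grip_force: 0.0
```

Run:
```python
from h import *
print(ctrl.get_state()['position'])
im=vision.get_image('scene'); cv2.imwrite('pics/s9.png',im[:,:,::-1]); old=cv2.imread('pics/scene0.png')[:,:,::-1]
# scene: old open-lid area vs now ; lid (grey) bounding box by change from open-lid picture
pts=np.array([[.547+.061*np.cos(a),.183+.061*np.sin(a),.07] for a in np.linspace(0,6.28,9)]); print(proj('scene',pts).round().tolist())
print('lid up px old/new', [i[155:165,388:394].mean((0,1)).round().tolist() for i in(old,im)])
S=srv(.5606,-.0304,.006,.6)
q=np.array([[-.034,0,.104],[-.0375,.042,0],[-.0375,-.042,0],[.0375,.024,0],[.0375,-.024,0]]); print(proj('scene',q@S[:3,:3].T+S[:3,3]).round().tolist())
h=cv2.cvtColor(im[195:250,280:345],cv2.COLOR_RGB2HSV); m=((h[...,1]>100)&(h[...,0]<20)).astype(np.uint8)
k,l,st,ce=cv2.connectedComponentsWithStats(m); print([(st[i].tolist()) for i in range(1,k) if st[i,4]>30],'offset 280,195')
g=cv2.cvtColor(im,cv2.COLOR_RGB2GRAY)
for r in range(140,225,5): print(r,g[r,325:400:5])
```

```text
[0.47052777 0.18500433 0.25720321]
[[377.0, 179.0], [381.0, 168.0], [372.0, 158.0], [356.0, 155.0], [341.0, 160.0], [337.0, 171.0], [345.0, 181.0], [362.0, 185.0], [377.0, 179.0]]
lid up px old/new [[83.0, 78.0, 68.0], [182.0, 177.0, 157.0]]
[[297.0, 204.0], [300.0, 219.0], [295.0, 244.0], [327.0, 227.0], [325.0, 241.0]]
[[15, 8, 33, 42, 816]] offset 280,195
140 [ 44  33  28  48  83 105 107  85  57  37  36  60  69  58  64]
145 [ 27  32  67  95 106  99 103 113 106  80  55  66  63  68  64]
150 [ 31  78 112 115 117 103 101 104 106 108 107  91 102  54  66]
155 [118 183 184 188 186 115  91  88  88  99 106 123 185 135  94]
160 [186 186 188 186  90 103 104 109 113 112  91  97 186 183 185]
165 [183 187 187 150  90 107 109 114 110 111 116  89 188 187 185]
170 [184 189 186 117  89 108 110 109 112 114 110  93 176 188 184]
175 [185 185 188 110 166 161 197 107 111 112  95  87 149 181 184]
180 [182 186 190  99  62 152 160 156 152 157 155  72  79 186 185]
185 [188 185 184  99  71  65  67  74  78  64  65  47 104 125 188]
190 [188 189 185 159  69  70  67  69  70  68  71  64 101 174 188]
195 [187 190 188 187 163  62  70  72  70  70  70 109 120 188 187]
200 [188 187 189 190 191 188 157 104 103 118 163 185 189 188 186]
205 [186 189 191 189 188 186 191 187 189 188 185 188 192 187 186]
210 [186 185 188 187 189 188 187 190 188 189 188 184 189 187 188]
215 [183 187 188 186 190 187 189 189 190 188 183 188 190 188 193]
220 [189 191 187 189 189 186 190 190 187 188 186 186 188 187 186]
```

```bash
python3 -c "
from workcell import ctrl
print(ctrl.sign_off())"
```

```text
the job is handed in; nothing more can be done
None
```

I tipped all four pralines into the tin, stood the server back on the tray and shut the lid, then handed the job in at about 26 s of the 72 s allowed; the camera and force checks agreed, but no verdict came back.

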